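Unclip the packs and shut down the charging dock

ROBOT

A 7-joint arm with a two-finger parallel gripper is mounted at the origin on a cart in front of the work surface, level with it; the furniture and walls round the work are solid. World frame = base frame: x ahead of the robot, y to its left, z up, the work surface at z = 0. Lengths are in m, angles in rad, forces in N, time in s.
With the tool pointing down it reaches from about 0.4 to 0.85 m from the base axis. Payload 4.5 kg.
Tool frame: the origin (TCP) lies at the very end of the fingers, on their centre line; the grasp point (between the pads) lies 19 mm behind it; z points along the fingers, y is the line along which they close (so a half turn about z gives the same grasp; the last joint's range is limited). The gripper opens to 85 mm and grips with 20 to 120 N. Pads are 22 mm wide; open, the fingers measure 114 mm over their backs; the gripper's body (76 mm by 85 mm) begins 54 mm behind the grasp point. The pads swing forward as they close: fully open they stand 13 mm farther back than shut.
Start: joints at [-1.243, 0.689, -0.195, 1.565, 0.157, 0.902, -0.215], TCP at [0.181, 0.598, 0.231] pointing down, gripper open.
Joint ranges: [-3.01, 3.01], [-0.46, 2.08], [-1.47, 1.51], [0.13, 2.56], [-1, 4.14], [0.04, 2.09], [-2.66, 2.66]. Speed limits (rad/s): [2.57, 2.57, 3.14, 3.14, 3.14, 3.14, 3.14].

INTERFACE

Orientations are given as a rotation vector (axis times angle).
In Python, from plant import read_state, get_image, calibration, hand_in gives the robot as it stands.
- The arm moves only by the shell command python3 -m crank 'ROWS' [OPENING] [FORCE]. ROWS is JSON, a list of rows, each an object of numbers: "tx", "ty", "tz": the shift along the tool's x, y, z in m; "spin": the turn about the tool's z in rad. A call has 1 to 20 rows; each row is the pose to reach, as a shift and turn from the pose commanded when the call began, along the tool's axes at that moment; what a row does not reach only later rows make up. A row lasts 1/12 s, in which the tool goes at most 41.7 mm and 7.16 degrees, less where a joint would pass 70% of its speed; a pose out of reach is approached as far as the arm can. A call with a gripper value outside its range is refused whole. OPENING is the closure, from -1 (fully open) to 1 (shut), set as the call begins (- or left out, the last holds). The fingers move at their own pace and stop on an object; FORCE is the grip in N (left out, the last holds). Time passes only in rows, so rows that repeat a pose let the fingers close. It gives the time, the measured TCP pose, the force, the opening and the grip force at its end, in the units of the state.
- read_state(): the state, without advancing time (a new reading comes with each control period).
- get_image(name): name is "side" or "top"; returns the picture (420x560x3 uint8, red, green, blue); there is no depth.
- calibration(name): a dict with "fx", "fy", "cx", "cy" (pixels), "k1" (the pictures are not rectified: a ray, as slopes to the right and down, at radius r is drawn at 1 + k1 r^2 times it, then the intrinsics apply), "origin" and "attitude" of the camera in the world. Camera axes: x right, y down, z forward; pixel columns grow to the right and rows downward; lengths in m; the calibration is good to about 2 mm. A picture is of the moment at which its call begins. calibration takes no time and is no camera call.
- hand_in(): hands the job in; it is judged then, once.
The state is a dict: "time_s": time; "qpos": joint angles; "dq": joint speeds; "effort": joint torques, N m; "tcp_pos": TCP position; "ee_rot": TCP orientation; "ft_force": force on the tool from outside, world axes, zero at the start; "ft_torque": the same for the moment, N m; "finger_gap": finger opening in m; "finger_force": force on a finger pad.
Only numpy, scipy, OpenCV 4.12 (cv2) and the standard library are available. Lean on these libraries where they do the work, as an engineer would, in place of code of your own. Each camera call takes 0.05 s, during which the arm holds its last target. There are 200 camera calls.

TASK

Shut down the charging dock: first turn the regulator's knob in small turns until its pointer stands on the index mark (leave the mark itself where it is). Then unclip every battery pack by pressing in its sprung tab while lifting it out of the dock, and stand them all upright on the floor of the metal tray. Last, throw the dock's lever fully over, away from you, to switch it off, with the pointer still on the mark and the jar, screwdriver and wrench left alone.

Things in the scene. Friction and masses are not known exactly. Their poses are not given: they have to be found in the camera images.
- dock: fixed grey charging dock, 76 mm (local x, away from robot) by 370 mm (y, left). Origin: underside at the middle bay's centre. Bays at y = -95, 0, +95 mm, x = 0; packs stand on the base, 12 mm above the origin. Bay walls reach 30 mm above the base. A steel keeper bar along the front (x = -34 to -26 mm), 18 to 30 mm above the base, holds the packs' hooks down
- pack_a: black battery pack, 48 mm (local x) by 72 mm (y) by 70 mm high (z), 0.24 to 0.39 kg, origin at the centre of its underside. At first it stands latched in a bay of the dock with 2 mm play, tab to the front (local -x, towards the robot). Pinch it across x, one finger on the tab and one on the other side, with about 25 N, and lift while pinching. May be absent
- tab_a_face (a point): middle of the outer face of the grey sprung tab of pack_a: a paddle 34 mm wide, 38 to 62 mm above the pack's underside, 8 mm out of its -x side; it presses in until flush (3 N at first, 8 N fully in; pack 56 mm wide free, 48 mm pressed). The hook below it leaves the keeper bar only while it is pressed in 7 mm or more
- pack_b: black battery pack, 48 mm (local x) by 72 mm (y) by 70 mm high (z), 0.24 to 0.39 kg, origin at the centre of its underside. At first it stands latched in a bay of the dock with 2 mm play, tab to the front (local -x, towards the robot). Pinch it across x, one finger on the tab and one on the other side, with about 25 N, and lift while pinching. May be absent
- tab_b_face (a point): middle of the outer face of the grey sprung tab of pack_b: a paddle 34 mm wide, 38 to 62 mm above the pack's underside, 8 mm out of its -x side; it presses in until flush (3 N at first, 8 N fully in; pack 56 mm wide free, 48 mm pressed). The hook below it leaves the keeper bar only while it is pressed in 7 mm or more
- pack_c: black battery pack, 48 mm (local x) by 72 mm (y) by 70 mm high (z), 0.24 to 0.39 kg, origin at the centre of its underside. At first it stands latched in a bay of the dock with 2 mm play, tab to the front (local -x, towards the robot). Pinch it across x, one finger on the tab and one on the other side, with about 25 N, and lift while pinching. May be absent
- tab_c_face (a point): middle of the outer face of the grey sprung tab of pack_c: a paddle 34 mm wide, 38 to 62 mm above the pack's underside, 8 mm out of its -x side; it presses in until flush (3 N at first, 8 N fully in; pack 56 mm wide free, 48 mm pressed). The hook below it leaves the keeper bar only while it is pressed in 7 mm or more
- tray: loose shallow metal tray, 150 mm (local x) by 300 mm (y) by 30 mm high, walls and floor 4 mm thick, about 1.5 kg; origin at the centre of its underside
- regulator: fixed grey box, 110 mm (local x, away from the robot) by 200 mm (y, left) by 40 mm high, origin at the centre of its underside. On its top: a black knob at local (0, -60) mm and, on the left, a dial with a thin black pointer
- knob (a joint): angle of the knob, 0 to 8 rad, grows clockwise seen from above. It has a bar grip 42 mm long, 14 mm thick, 32 mm tall, lying along the regulator's local x at 0 (and turning clockwise with the angle). The pointer is geared to it: it turns clockwise by one quarter of the knob's turn
- knob_grip (a point): on the knob's axis, 7 mm below the top of its bar grip (77 mm above the bench)
- dial_pivot (a point): axis of the pointer, on the regulator at local (-38, 40) mm
- pointer_tip (a point): tip of the pointer, 60 mm from the pivot; it sweeps the far side of the dial
- mark_tip (a point): the point of the dial's index mark: a dark steel block 16 by 14 mm with a white line just outside the pointer's tip circle, 60 mm from the pivot; the pointer is on the mark when its tip lies at this point. The mark stays where it is set
- lever (a joint): toggle lever at the right end of the dock: 0 (on) leaning towards the robot to 1.0 rad (off) leaning away from it; stiff enough to stay where left, moved by about 1 N at the ball
- lever_tip (a point): centre of the lever's ball (26 mm diameter), 60 mm from its hinge; the hinge is at local (0, -185, 34) mm of the dock
- jar: green jar, 68 mm across, 64 mm high, a bystander
- driver: orange screwdriver, 171 mm long, a bystander lying on the bench
- spanner: combination wrench, 149 mm long, a bystander lying on the bench
There are look-alikes about, which are no part of the job. What is shaped like the pack_c but purple is not meant.

How it is judged:
On the way, in this order (a step that is already met when the one before it is completed fails the run):
1. the pointer stands on the mark (horizontal distance between pointer_tip and mark_tip below 0.004 m), for 0.4 s.
2. all packs are out of the dock and stand upright in the tray (x of pack_a in the frame of tray between -0.055 and 0.055 m and y of pack_a in the frame of tray between -0.125 and 0.125 m and z of pack_a in the frame of tray between -0.002 and 0.01 m and angle between each of pack_a, pack_b, pack_c's own z axis and vertical below 0.1 rad and linear speed of each of pack_a, pack_b, pack_c below 0.02 m/s and x of pack_b in the frame of tray between -0.055 and 0.055 m and y of pack_b in the frame of tray between -0.125 and 0.125 m and z of pack_b in the frame of tray between -0.002 and 0.01 m and x of pack_c in the frame of tray between -0.055 and 0.055 m and y of pack_c in the frame of tray between -0.125 and 0.125 m and z of pack_c in the frame of tray between -0.002 and 0.01 m), for 0.3 s.
3. the lever is thrown over to off (value of joint lever above 0.85 rad), for 0.2 s.
At the end, for the whole second after the job is handed in: pointer tip within 4 mm of the mark, lever past 0.85 rad, every pack present standing upright (within 0.1 rad) and at rest on the tray's floor, between its walls (all of step 2 and horizontal distance between pointer_tip and mark_tip below 0.004 m and value of joint lever above 0.85 rad); the robot touches nothing.
It fails at once if the index mark is pushed from its place (more than 5 mm) (distance of mark_tip from where it was at the start of the episode above 0.005 m).
It fails at once if the jar is moved by more than 4 cm (distance of jar from where it was at the start of the episode above 0.04 m).
It fails at once if the screwdriver is moved by more than 4 cm (distance of driver from where it was at the start of the episode above 0.04 m).
It fails at once if the wrench is moved by more than 4 cm (distance of spanner from where it was at the start of the episode above 0.04 m).
Of pack_a, pack_b, pack_c only 2 to 3 are there at a start; the rules pass over those that are not, and their reading is None.
At some moment in a run one of tray may be knocked a few centimetres aside while the robot is not near it.
Once in a run the grip may slacken for a moment while it holds something.
It also fails if it takes over 208 s, if anything falls off the work surface, if the arm or the gripper's body presses on something with over 40 N, if the wrist force passes 120 N, or if a joint passes its speed limit or range.

## Working session

There is one attempt and no reset: what is moved stays moved. The work goes in short steps, Python scripts to look and compute and a shell command to move; the robot and the scene stay as the last step left them, time stands still between calls to the robot, and variables do not carry over. Pictures are saved under pics/ and viewed, at most 14 in all, crops included, and the job is handed in when it is done.

```bash
ls; mkdir -p pics; python3 - <<'E'
from plant import *
import cv2
for n in("side","top"):
    cv2.imwrite(f"pics/{n}0.png",get_image(n)[:,:,::-1]); print(n,calibration(n))
print(read_state())
E
```

```text
pics
side {'fx': 489.5051655849962, 'fy': 489.5051655849962, 'cx': 284.64532086795936, 'cy': 215.27121356672424, 'k1': -0.08493840045255478, 'origin': array([ 0.26586627, -0.99095718,  1.04042978]), 'attitude': array([-2.26334756,  0.2681523 , -0.1248211 ])}
top {'fx': 518.3948658628331, 'fy': 518.3948658628331, 'cx': 281.5797091036317, 'cy': 207.76223810923926, 'k1': 0.05869752015867188, 'origin': array([0.31718035, 0.13328996, 1.46663227]), 'attitude': array([-2.17162196,  2.1288534 , -0.16350624])}
{'time_s': 0.1, 'qpos': array([-1.24321458,  0.68991275, -0.19449452,  1.56622321,  0.15728116,
        0.90248716, -0.21511332]), 'dq': array([ 7.87567236e-04, -1.30925865e-03, -2.28620919e-03, -2.49737102e-03,
       -2.87500173e-06, -4.59008842e-04,  1.53373550e-03]), 'effort': array([-4.71595864e-03, -5.40600550e+01, -1.27197985e+00, -1.58983701e+01,
        9.33611213e-03,  4.32810266e-03,  1.06896243e-05]), 'tcp_pos': array([0.18086887, 0.59766044, 0.23056018]), 'ee_rot': array([-4.59749485e-01, -3.10764427e+00,  2.57450233e-03]), 'ft_force': array([-1.4527778 , -0.74843283,  0.00708555]), 'ft_torque': array([-0.01510891,  0.02619165, -0.01577553]), 'finger_force': 0.0, 'finger_gap': 0.08524903208269351}
```

View pics/top0.png

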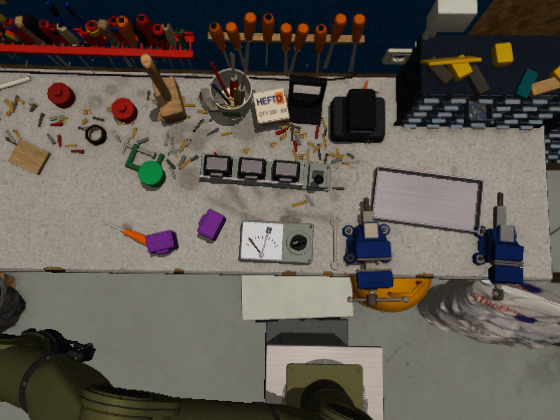

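View pics/side0.png

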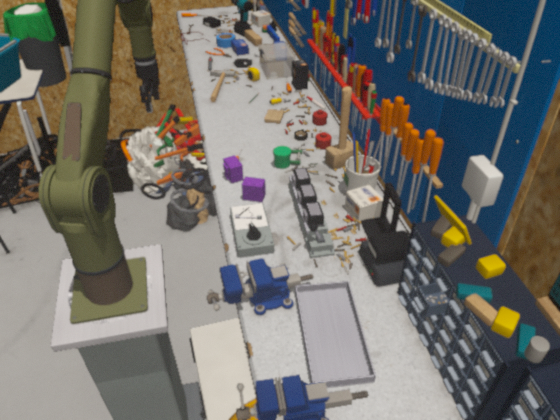

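The top view shows the regulator at about (277,242) and the dock with three black packs at (217,166), (252,168) and (288,171). The lever is near (319,177), the tray at (427,199) and the jar at (150,174). The purple blocks at (160,242) and (210,223) are look-alikes. The vises at (370,245) and (500,250) are obstacles.

```bash
cat > h.py <<'E'
import numpy as np, cv2
from plant import *
from scipy.spatial.transform import Rotation as R
def cam(n):
    c=calibration(n); K=np.array([[c['fx'],0,c['cx']],[0,c['fy'],c['cy']],[0,0,1]]); return K,c['k1'],np.array(c['origin']),R.from_rotvec(c['attitude'])
def ray(n,uv):
    K,k,o,A=cam(n); d=(np.array(uv,float)-K[:2,2])/[K[0,0],K[1,1]]
    s=d.copy()
    for _ in range(30): s=d/(1+k*(s@s))
    return o,A.apply([*s,1])
def cast(n,uv,z):
    o,d=ray(n,uv); return (o+d*(z-o[2])/d[2]).round(4)
def proj(n,p):
    K,k,o,A=cam(n); v=A.inv().apply(np.array(p)-o); s=v[:2]/v[2]; s=s*(1+k*(s@s)); return (s*[K[0,0],K[1,1]]+K[:2,2]).round(1)
def tri(a,b):
    (o1,d1),(o2,d2)=ray('side',a),ray('top',b)
    t=np.linalg.lstsq(np.c_[d1,-d2],o2-o1,rcond=None)[0]; p,q=o1+d1*t[0],o2+d2*t[1]
    return ((p+q)/2).round(4),np.linalg.norm(p-q).round(4)
def rel(target,st=None):
    "tool-frame shift to bring TCP to target"
    s=st or read_state(); return R.from_rotvec(s['ee_rot']).inv().apply(np.array(target)-s['tcp_pos']).round(4)
def crop(n,x0,y0,w,h,k,out,img=None):
    i=get_image(n) if img is None else img
    cv2.imwrite(out,cv2.resize(i[y0:y0+h,x0:x0+w,::-1],None,fx=k,fy=k,interpolation=cv2.INTER_CUBIC))
E
python3 - <<'E'
from h import *
t=get_image('top'); 
a=cv2.resize(t[145:275,190:350,::-1],None,fx=5,fy=4.6,interpolation=3)
crop('top',190,145,160,120,5,'pics/t1.png',t)
s=get_image('side'); crop('side',220,150,130,110,5.4,'pics/s1.png',s)
print(R.from_rotvec(read_state()['ee_rot']).as_matrix().round(3))
for uv in [(374,168),(482,179),(478,230),(372,217)]: print(cast('top',uv,.03))
for n,uv in dict(packs=(217,157),pa=(252,160),vis=(370,245)).items(): print(n,cast('top',uv,.08))
E
```

```text
[[-0.957  0.29  -0.   ]
 [ 0.29   0.957 -0.001]
 [-0.    -0.001 -1.   ]]
[ 0.6446 -0.1354  0.03  ]
[ 0.6187 -0.4372  0.03  ]
[ 0.4745 -0.4212  0.03  ]
[ 0.5046 -0.129   0.03  ]
packs [0.6548 0.3035 0.08  ]
pa [0.6486 0.2077 0.08  ]
vis [ 0.4225 -0.114   0.08  ]
```

View pics/t1.png

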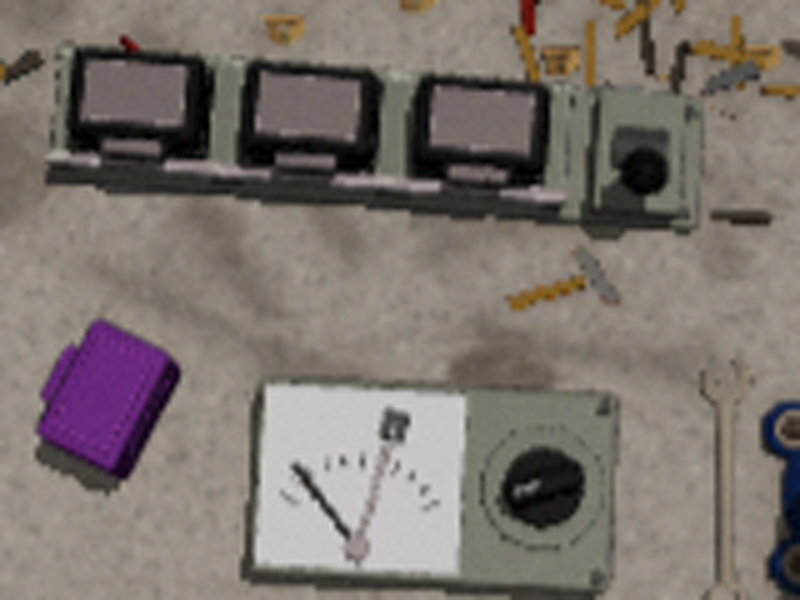

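View pics/s1.png

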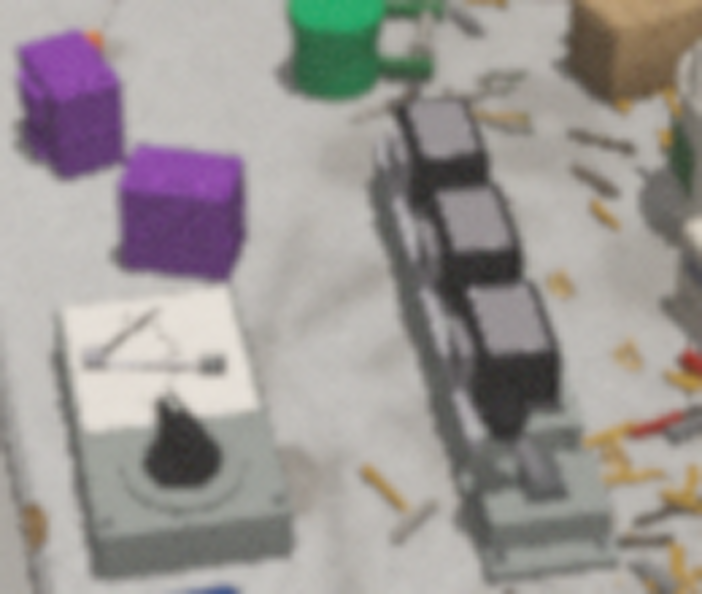

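All three packs are present, standing in the dock at crop (140,90), (312,105) and (480,118). The pointer is the black line from the pivot at (357,548) to its tip at (297,467), and the mark is at (395,425). The purple blocks at (110,400) and elsewhere are shaped like packs but the wrong colour. Next I need a closer look at the knob bar, plus numbers.

```bash
python3 - <<'E'
from h import *
t=np.mean([get_image('top').astype(float) for _ in range(4)],0); s=np.mean([get_image('side').astype(float) for _ in range(4)],0)
def g(im,x,y,w,h,k): return cv2.resize(np.clip(im[y:y+h,x:x+w,::-1]**.6*9.2,0,255).astype(np.uint8),None,fx=k,fy=k,interpolation=3)
a=g(t,283,228,30,30,13); b=g(s,238,215,30,30,13); cv2.imwrite('pics/k.png',np.hstack([a,b]))
f=lambda x,y:(190+x/5-.4,145+y/5-.4)
piv=cast('top',f(357,548),.045);tip=cast('top',f(297,467),.045);mk=cast('top',f(391,440),.045);kn=cast('top',f(543,487),.077)
print(piv,tip,mk,kn,np.linalg.norm(tip-piv),np.linalg.norm(mk-piv))
for p in [(265,382),(618,395),(612,592),(243,575),(468,393),(460,572)]: print(cast('top',f(*p),.04))
# packs: label (grey-pink top) contours
for p in [(140,90),(311,105),(482,118)]: print('pack',cast('top',f(*p),.082))
print('lever',tri((220+540/5.4-.4,150+468/5.4-.4),f(643,172)), 'ball')
for p in [(50,160),(690,228),(700,92),(70,45)]: print('dock',cast('top',f(*p),.03))
E
```

```text
[0.394  0.1778 0.045 ] [0.4376 0.2119 0.045 ] [0.4535 0.1606 0.045 ] [0.4268 0.0779 0.077 ] 0.05535133241395366 0.06193617682744068
[0.4848 0.2312 0.04  ]
[0.4815 0.0356 0.04  ]
[0.373  0.0378 0.04  ]
[0.3783 0.24   0.04  ]
[0.481  0.1187 0.04  ]
[0.3822 0.1212 0.04  ]
pack [0.6388 0.3011 0.082 ]
pack [0.6325 0.2078 0.082 ]
pack [0.6273 0.1143 0.082 ]
lever (array([0.6117, 0.0228, 0.0489]), np.float64(0.0115)) ball
dock [0.6094 0.3565 0.03  ]
dock [ 0.5781 -0.0046  0.03  ]
dock [ 0.6565 -0.0097  0.03  ]
dock [0.676  0.3479 0.03  ]
```

View pics/k.png

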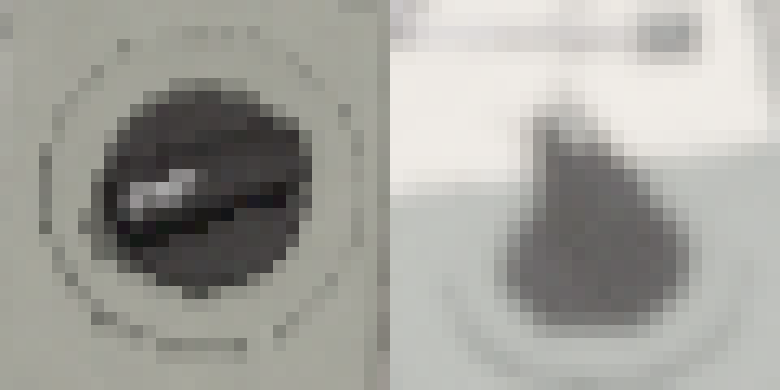

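The knob bar runs about 18° off the image horizontal, right end up, with its axis at roughly (0.428, 0.077). From pointer to mark is about 53° clockwise, so the knob needs about 3.7 rad. I'm moving above the knob with the spin that lines the fingers up across the bar.

```bash
python3 -m crank '[{"tx":-0.3875,"ty":-0.427,"tz":0.05,"spin":0.96},{"tx":-0.3875,"ty":-0.427,"tz":0.05,"spin":0.96},{"tx":-0.3875,"ty":-0.427,"tz":0.05,"spin":0.96},{"tx":-0.3875,"ty":-0.427,"tz":0.05,"spin":0.96},{"tx":-0.3875,"ty":-0.427,"tz":0.05,"spin":0.96},{"tx":-0.3875,"ty":-0.427,"tz":0.05,"spin":0.96},{"tx":-0.3875,"ty":-0.427,"tz":0.05,"spin":0.96},{"tx":-0.3875,"ty":-0.427,"tz":0.05,"spin":0.96},{"tx":-0.3875,"ty":-0.427,"tz":0.05,"spin":0.96},{"tx":-0.3875,"ty":-0.427,"tz":0.05,"spin":0.96},{"tx":-0.3875,"ty":-0.427,"tz":0.05,"spin":0.96},{"tx":-0.3875,"ty":-0.427,"tz":0.05,"spin":0.96},{"tx":-0.3875,"ty":-0.427,"tz":0.05,"spin":0.96},{"tx":-0.3875,"ty":-0.427,"tz":0.05,"spin":0.96},{"tx":-0.3875,"ty":-0.427,"tz":0.05,"spin":0.96},{"tx":-0.3875,"ty":-0.427,"tz":0.05,"spin":0.96},{"tx":-0.3875,"ty":-0.427,"tz":0.05,"spin":0.96},{"tx":-0.3875,"ty":-0.427,"tz":0.05,"spin":0.96},{"tx":-0.3875,"ty":-0.427,"tz":0.05,"spin":0.96},{"tx":-0.3875,"ty":-0.427,"tz":0.05,"spin":0.96}]' -1 40
cat >> h.py <<'E'
def stat():
    s=read_state(); m=R.from_rotvec(s['ee_rot']).as_matrix()
    print('t',round(s['time_s'],2),'tcp',s['tcp_pos'].round(4),'yang',np.degrees(np.arctan2(m[1,1],m[0,1])).round(2),'tilt',m[2].round(3),'q',s['qpos'].round(2),'gap',round(s['finger_gap'],4),'F',s['ft_force'].round(1),round(s['finger_force'],1))
    return s
E
python3 -c "
from h import *
stat();print(rel([.428,.077,.06]))"
```

```text
time_s: 2.27
tcp_pos: [0.4279, 0.0789, 0.1814]
ee_rot: [-1.839, -2.547, -0.001]
ft_force: [0.1, 0.5, 0.1]
finger_gap: 0.0856
finger_force: 0.0
t 2.27 tcp [0.4279 0.0789 0.1814] yang 18.35 tilt [ 0.001  0.    -1.   ] q [-0.26  0.54 -0.04  2.17  0.05  0.43 -0.03] gap 0.0856 F [0.1 0.5 0.1] 0.0
[-0.0019 -0.0005  0.1214]
```

```bash
python3 -m crank '[{"tx":-0.002,"tz":0.04},{"tx":-0.002,"tz":0.08},{"tx":-0.002,"tz":0.121},{"tx":-0.002,"tz":0.121},{"tx":-0.002,"tz":0.121},{"tx":-0.002,"tz":0.121}]'
python3 -m crank '[{},{},{},{},{},{},{},{},{},{},{},{}]' 1 40
python3 -c "
from h import *
stat()"
```

```text
t 2.27 tcp [0.4279 0.0789 0.1814] yang 18.35 tilt [ 0.001  0.    -1.   ] q [-0.26  0.54 -0.04  2.17  0.05  0.43 -0.03] gap 0.0856 F [0.1 0.5 0.1] 0.0invalid input at $[0]: expected keys tx, ty, tz, spin
invalid input at $[0]: expected keys tx, ty, tz, spin
```

All four keys are required in each row.

```bash
python3 -m crank '[{"tx":-0.002,"ty":0,"tz":0.04,"spin":0},{"tx":-0.002,"ty":0,"tz":0.08,"spin":0},{"tx":-0.002,"ty":0,"tz":0.121,"spin":0},{"tx":-0.002,"ty":0,"tz":0.121,"spin":0},{"tx":-0.002,"ty":0,"tz":0.121,"spin":0},{"tx":-0.002,"ty":0,"tz":0.121,"spin":0}]'
python3 -m crank '[{"tx":0,"ty":0,"tz":0,"spin":0},{"tx":0,"ty":0,"tz":0,"spin":0},{"tx":0,"ty":0,"tz":0,"spin":0},{"tx":0,"ty":0,"tz":0,"spin":0},{"tx":0,"ty":0,"tz":0,"spin":0},{"tx":0,"ty":0,"tz":0,"spin":0},{"tx":0,"ty":0,"tz":0,"spin":0},{"tx":0,"ty":0,"tz":0,"spin":0},{"tx":0,"ty":0,"tz":0,"spin":0},{"tx":0,"ty":0,"tz":0,"spin":0},{"tx":0,"ty":0,"tz":0,"spin":0},{"tx":0,"ty":0,"tz":0,"spin":0}]' 1 40
python3 -c "
from h import *
stat()"
```

```text
time_s: 2.77
tcp_pos: [0.4294, 0.076, 0.062]
ee_rot: [1.841, 2.544, 0.002]
ft_force: [0.2, 0.3, 0.5]
finger_gap: 0.0853
finger_force: 0.0
time_s: 3.77
tcp_pos: [0.4291, 0.0755, 0.061]
ee_rot: [1.843, 2.544, 0.001]
ft_force: [-1.0, -0.7, 10.0]
finger_gap: 0.0131
finger_force: 42.9
t 3.77 tcp [0.4291 0.0755 0.061 ] yang 18.16 tilt [-0.     0.001 -1.   ] q [-0.27  0.8  -0.01  2.26  0.08  0.08 -0.04] gap 0.0131 F [-1.  -0.7 10. ] 42.9
```

```bash
python3 -m crank '[{"tx":0,"ty":0,"tz":0,"spin":0.1},{"tx":0,"ty":0,"tz":0,"spin":0.2},{"tx":0,"ty":0,"tz":0,"spin":0.3},{"tx":0,"ty":0,"tz":0,"spin":0.4},{"tx":0,"ty":0,"tz":0,"spin":0.5},{"tx":0,"ty":0,"tz":0,"spin":0.6},{"tx":0,"ty":0,"tz":0,"spin":0.7},{"tx":0,"ty":0,"tz":0,"spin":0.8},{"tx":0,"ty":0,"tz":0,"spin":0.9},{"tx":0,"ty":0,"tz":0,"spin":1.0},{"tx":0,"ty":0,"tz":0,"spin":1.0},{"tx":0,"ty":0,"tz":0,"spin":1.0}]'
python3 - <<'E'
from h import *
stat()
a=get_image('top')[222:266,236:320,::-1]; b=get_image('side')[200:260,225:280,::-1]
cv2.imwrite('pics/k2.png',np.hstack([cv2.resize(a,(672,352),interpolation=3),cv2.resize(b,(323,352),interpolation=3)])[:, :])
E
```

```text
time_s: 4.77
tcp_pos: [0.428, 0.0756, 0.061]
ee_rot: [-2.836, -1.348, 0.001]
ft_force: [-1.7, 1.0, 11.6]
finger_gap: 0.0134
finger_force: 43.1
t 4.77 tcp [0.428  0.0756 0.061 ] yang -39.15 tilt [-0.    -0.001 -1.   ] q [-0.31  0.81  0.05  2.26 -0.42  0.08 -0.54] gap 0.0134 F [-1.7  1.  11.6] 43.1
```

```bash
python3 - <<'E'
from h import *
crop('top',230,215,90,60,8,'pics/k3.png')
E
```

```text
(no output)
```

View pics/k3.png

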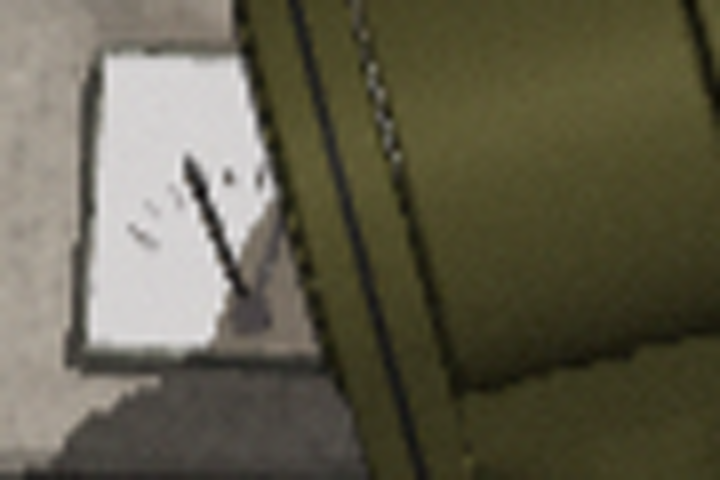

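The pointer has moved 15°, from about -36.5° to -21.4° in the image, which fits the gearing. I'll turn 0.8 more, open, go back half a turn, regrip, then turn the rest.

```bash
python3 -m crank '[{"tx":0,"ty":0,"tz":0,"spin":0.1},{"tx":0,"ty":0,"tz":0,"spin":0.2},{"tx":0,"ty":0,"tz":0,"spin":0.3},{"tx":0,"ty":0,"tz":0,"spin":0.4},{"tx":0,"ty":0,"tz":0,"spin":0.5},{"tx":0,"ty":0,"tz":0,"spin":0.6},{"tx":0,"ty":0,"tz":0,"spin":0.7},{"tx":0,"ty":0,"tz":0,"spin":0.8},{"tx":0,"ty":0,"tz":0,"spin":0.8},{"tx":0,"ty":0,"tz":0,"spin":0.8}]'
python3 -c "
from h import *
stat()"
python3 -m crank '[{"tx":0,"ty":0,"tz":0,"spin":0},{"tx":0,"ty":0,"tz":0,"spin":0},{"tx":0,"ty":0,"tz":0,"spin":0},{"tx":0,"ty":0,"tz":0,"spin":0},{"tx":0,"ty":0,"tz":0,"spin":0},{"tx":0,"ty":0,"tz":0,"spin":0},{"tx":0,"ty":0,"tz":0,"spin":0},{"tx":0,"ty":0,"tz":0,"spin":0},{"tx":0,"ty":0,"tz":0,"spin":0}]' -1
python3 -c "
from h import *
stat()"
```

```text
time_s: 5.75
tcp_pos: [0.4276, 0.0765, 0.061]
ee_rot: [-3.136, -0.139, 0.003]
ft_force: [-3.4, 1.3, 11.7]
finger_gap: 0.0133
finger_force: 43.3
t 5.75 tcp [0.4276 0.0765 0.061 ] yang -84.94 tilt [-0.002 -0.002 -1.   ] q [-0.34  0.81  0.1   2.26 -0.81  0.11 -0.95] gap 0.0133 F [-3.4  1.3 11.7] 43.3
time_s: 6.5
tcp_pos: [0.4289, 0.0754, 0.0603]
ee_rot: [-3.138, -0.138, -0.0]
ft_force: [0.3, -0.6, -0.0]
finger_gap: 0.0856
finger_force: 0.0
t 6.5 tcp [0.4289 0.0754 0.0603] yang -84.97 tilt [ 0. -0. -1.] q [-0.34  0.81  0.1   2.26 -0.81  0.1  -0.95] gap 0.0856 F [ 0.3 -0.6 -0. ] 0.0
```

```bash
python3 -m crank '[{"tx":0,"ty":0,"tz":0,"spin":-1.57},{"tx":0,"ty":0,"tz":0,"spin":-1.57},{"tx":0,"ty":0,"tz":0,"spin":-1.57},{"tx":0,"ty":0,"tz":0,"spin":-1.57},{"tx":0,"ty":0,"tz":0,"spin":-1.57},{"tx":0,"ty":0,"tz":0,"spin":-1.57},{"tx":0,"ty":0,"tz":0,"spin":-1.57},{"tx":0,"ty":0,"tz":0,"spin":-1.57},{"tx":0,"ty":0,"tz":0,"spin":-1.57},{"tx":0,"ty":0,"tz":0,"spin":-1.57},{"tx":0,"ty":0,"tz":0,"spin":-1.57},{"tx":0,"ty":0,"tz":0,"spin":-1.57},{"tx":0,"ty":0,"tz":0,"spin":-1.57},{"tx":0,"ty":0,"tz":0,"spin":-1.57}]'
python3 -m crank '[{"tx":0,"ty":0,"tz":0,"spin":-1.57},{"tx":0,"ty":0,"tz":0,"spin":-1.57},{"tx":0,"ty":0,"tz":0,"spin":-1.57},{"tx":0,"ty":0,"tz":0,"spin":-1.57},{"tx":0,"ty":0,"tz":0,"spin":-1.57},{"tx":0,"ty":0,"tz":0,"spin":-1.57},{"tx":0,"ty":0,"tz":0,"spin":-1.57},{"tx":0,"ty":0,"tz":0,"spin":-1.57},{"tx":0,"ty":0,"tz":0,"spin":-1.57},{"tx":0,"ty":0,"tz":0,"spin":-1.57},{"tx":0,"ty":0,"tz":0,"spin":-1.57},{"tx":0,"ty":0,"tz":0,"spin":-1.57},{"tx":0,"ty":0,"tz":0,"spin":-1.57},{"tx":0,"ty":0,"tz":0,"spin":-1.57}]'
python3 -m crank '[{"tx":0,"ty":0,"tz":0,"spin":0},{"tx":0,"ty":0,"tz":0,"spin":0},{"tx":0,"ty":0,"tz":0,"spin":0},{"tx":0,"ty":0,"tz":0,"spin":0},{"tx":0,"ty":0,"tz":0,"spin":0},{"tx":0,"ty":0,"tz":0,"spin":0},{"tx":0,"ty":0,"tz":0,"spin":0},{"tx":0,"ty":0,"tz":0,"spin":0},{"tx":0,"ty":0,"tz":0,"spin":0},{"tx":0,"ty":0,"tz":0,"spin":0}]' 1 40
python3 -c "
from h import *
stat()"
```

```text
time_s: 7.67
tcp_pos: [0.4288, 0.0754, 0.0603]
ee_rot: [-2.121, -2.318, -0.0]
ft_force: [0.2, 0.5, 0.2]
finger_gap: 0.0851
finger_force: 0.0
time_s: 8.83
tcp_pos: [0.4288, 0.0754, 0.0603]
ee_rot: [0.135, -3.139, -0.0]
ft_force: [0.5, -0.1, -0.5]
finger_gap: 0.0856
finger_force: 0.0
time_s: 9.67
tcp_pos: [0.4288, 0.0764, 0.0605]
ee_rot: [-0.137, 3.138, 0.003]
ft_force: [-1.5, 3.9, 5.5]
finger_gap: 0.0134
finger_force: 42.8
t 9.67 tcp [0.4288 0.0764 0.0605] yang 95.0 tilt [-0.001  0.002 -1.   ] q [-0.21  0.8  -0.11  2.26  0.73  0.11  0.64] gap 0.0134 F [-1.5  3.9  5.5] 42.8
```

Now 1.3 rad, then a look at pointer and mark.

```bash
python3 -m crank '[{"tx":0,"ty":0,"tz":0,"spin":0.1},{"tx":0,"ty":0,"tz":0,"spin":0.2},{"tx":0,"ty":0,"tz":0,"spin":0.3},{"tx":0,"ty":0,"tz":0,"spin":0.4},{"tx":0,"ty":0,"tz":0,"spin":0.5},{"tx":0,"ty":0,"tz":0,"spin":0.6},{"tx":0,"ty":0,"tz":0,"spin":0.7},{"tx":0,"ty":0,"tz":0,"spin":0.8},{"tx":0,"ty":0,"tz":0,"spin":0.9},{"tx":0,"ty":0,"tz":0,"spin":1.0},{"tx":0,"ty":0,"tz":0,"spin":1.1},{"tx":0,"ty":0,"tz":0,"spin":1.2},{"tx":0,"ty":0,"tz":0,"spin":1.3},{"tx":0,"ty":0,"tz":0,"spin":1.4},{"tx":0,"ty":0,"tz":0,"spin":1.5},{"tx":0,"ty":0,"tz":0,"spin":1.6},{"tx":0,"ty":0,"tz":0,"spin":1.6}]'
python3 - <<'E'
from h import *
stat()
a=cv2.resize(get_image('top')[215:275,235:295],(480,480),interpolation=3); b=cv2.resize(get_image('side')[195:255,225:265],(320,480),interpolation=3)
cv2.imwrite('pics/k4.png',np.hstack([a,b])[:,:,::-1])
E
```

```text
time_s: 11.08
tcp_pos: [0.4287, 0.0765, 0.0605]
ee_rot: [-2.16, -2.28, -0.001]
ft_force: [-0.7, 3.8, 5.5]
finger_gap: 0.0129
finger_force: 42.8
t 11.08 tcp [0.4287 0.0765 0.0605] yang 3.1 tilt [ 0.001 -0.    -1.   ] q [-0.28  0.8   0.    2.26 -0.05  0.08 -0.18] gap 0.0129 F [-0.7  3.8  5.5] 42.8
```

View pics/k4.png

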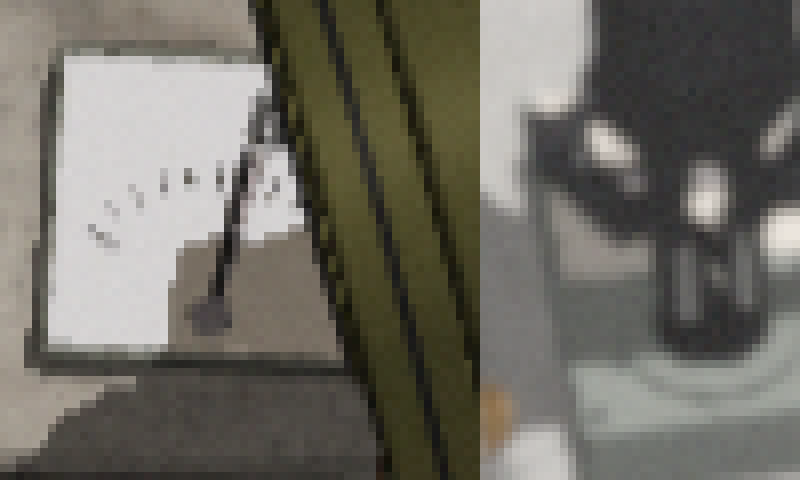

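The pointer, pivot (210,316) to (245,160), stands about 4° short of the mark at (268,120). Turning the knob 0.29 more, then opening and rising clear.

```bash
python3 -m crank '[{"tx":0,"ty":0,"tz":0,"spin":0.1},{"tx":0,"ty":0,"tz":0,"spin":0.2},{"tx":0,"ty":0,"tz":0,"spin":0.29},{"tx":0,"ty":0,"tz":0,"spin":0.29},{"tx":0,"ty":0,"tz":0,"spin":0.29}]'
python3 -m crank '[{"tx":0,"ty":0,"tz":0,"spin":0},{"tx":0,"ty":0,"tz":0,"spin":0},{"tx":0,"ty":0,"tz":0,"spin":0},{"tx":0,"ty":0,"tz":0,"spin":0},{"tx":0,"ty":0,"tz":0,"spin":0},{"tx":0,"ty":0,"tz":0,"spin":0},{"tx":0,"ty":0,"tz":0,"spin":0},{"tx":0,"ty":0,"tz":0,"spin":0}]' -1
python3 -m crank '[{"tx":0,"ty":0,"tz":-0.04,"spin":0},{"tx":0,"ty":0,"tz":-0.08,"spin":0},{"tx":0,"ty":0,"tz":-0.12,"spin":0},{"tx":0,"ty":0,"tz":-0.12,"spin":0},{"tx":0,"ty":0,"tz":-0.12,"spin":0}]'
python3 -c "
from h import *
stat()"
```

```text
time_s: 11.6
tcp_pos: [0.4287, 0.0765, 0.0605]
ee_rot: [-2.463, -1.948, -0.0]
ft_force: [-1.4, 4.9, 5.4]
finger_gap: 0.0129
finger_force: 42.8
time_s: 12.27
tcp_pos: [0.4288, 0.0754, 0.0603]
ee_rot: [-2.465, -1.948, 0.0]
ft_force: [-0.1, 0.5, -0.3]
finger_gap: 0.0854
finger_force: 0.0
time_s: 12.68
tcp_pos: [0.4302, 0.0758, 0.1822]
ee_rot: [2.463, 1.947, 0.008]
ft_force: [-0.3, -0.0, 0.2]
finger_gap: 0.0855
finger_force: 0.0
t 12.68 tcp [0.4302 0.0758 0.1822] yang -13.34 tilt [ 0.003  0.005 -1.   ] q [-0.36  0.55  0.13  2.18 -0.16  0.42 -0.34] gap 0.0855 F [-0.3 -0.   0.2] 0.0
```

```bash
python3 - <<'E'
from h import *
f=lambda x,y:(190+x/5-.4,145+y/5-.4); g=lambda x,y:(220+x/5.4-.4,150+y/5.4-.4)
for a,b in [((441,127),(140,90)),((475,220),(311,105)),((513,318),(482,118))]: print(tri(g(*a),f(*b)), cast('side',g(*a),.082))
print('vise top',tri((262,268),(370,225)))
t=cv2.GaussianBlur(get_image('top'),(3,3),0); h=cv2.cvtColor(t,cv2.COLOR_RGB2HSV)
for p in [(427,199),(400,185),(460,215),(345,210),(430,150),(300,205)]: print(p,t[p[1],p[0]],h[p[1],p[0]])
print('spin to -3.5deg and shift to P3', rel([.6273,.1143,.16]))
E
```

```text
(array([0.6366, 0.3011, 0.0836]), np.float64(0.0035)) [0.6354 0.303  0.082 ]
(array([0.6318, 0.2079, 0.0809]), np.float64(0.0018)) [0.6305 0.2064 0.082 ]
(array([0.6274, 0.1143, 0.081 ]), np.float64(0.0002)) [0.6269 0.1132 0.082 ]
vise top (array([ 0.4456, -0.1091,  0.0996]), np.float64(0.0567))
(427, 199) [165 154 153] [  3  19 165]
(400, 185) [165 153 152] [  2  20 165]
(460, 215) [167 156 155] [  3  18 167]
(345, 210) [167 159 148] [ 17  29 167]
(430, 150) [169 161 150] [ 17  29 169]
(300, 205) [58 56 32] [ 28 114  58]
spin to -3.5deg and shift to P3 [0.0834 0.1839 0.0213]
```

```bash
python3 -m crank '[{"tx":0.083,"ty":0.184,"tz":0.02,"spin":-0.172},{"tx":0.083,"ty":0.184,"tz":0.02,"spin":-0.172},{"tx":0.083,"ty":0.184,"tz":0.02,"spin":-0.172},{"tx":0.083,"ty":0.184,"tz":0.02,"spin":-0.172},{"tx":0.083,"ty":0.184,"tz":0.02,"spin":-0.172},{"tx":0.083,"ty":0.184,"tz":0.02,"spin":-0.172},{"tx":0.083,"ty":0.184,"tz":0.02,"spin":-0.172},{"tx":0.083,"ty":0.184,"tz":0.02,"spin":-0.172}]'
cat >> h.py <<'E'
def tray():
    h=cv2.cvtColor(cv2.GaussianBlur(get_image('top'),(3,3),0),cv2.COLOR_RGB2HSV)
    m=((h[:,:,0]<11)|(h[:,:,0]>170))&(h[:,:,1]<50)&(h[:,:,2]>100); m=m.astype(np.uint8)*255; m[:,:330]=0;m[:120]=0;m[280:]=0
    m=cv2.morphologyEx(m,cv2.MORPH_OPEN,np.ones((5,5))); c=max(cv2.findContours(m,0,1)[0],key=cv2.contourArea)
    w=np.array([cast('top',p,.004)[:2] for p in c[:,0]]); r=cv2.minAreaRect((w*1000).astype(np.float32)); print('tray floor',r, 'hullarea',cv2.contourArea(c))
E
python3 - <<'E'
from h import *
stat(); print(rel([.6273,.1143,.044])); tray()
crop('top',235,215,65,55,8,'pics/k5.png')
E
```

```text
time_s: 13.4
tcp_pos: [0.6249, 0.1132, 0.1581]
ee_rot: [-2.286, -2.151, 0.007]
ft_force: [-0.9, 0.3, 0.5]
finger_gap: 0.0855
finger_force: 0.0
t 13.4 tcp [0.6249 0.1132 0.1581] yang -3.51 tilt [-0.001 -0.005 -1.   ] q [-0.3   0.79  0.09  1.6  -0.1   0.75 -0.23] gap 0.0855 F [-0.9  0.3  0.5] 0.0
[0.0014 0.0029 0.1141]
tray floor ((559.2526245117188, -283.6229248046875), (288.6097412109375, 140.31686401367188), 83.4395751953125) hullarea 4765.0
```

View pics/k5.png

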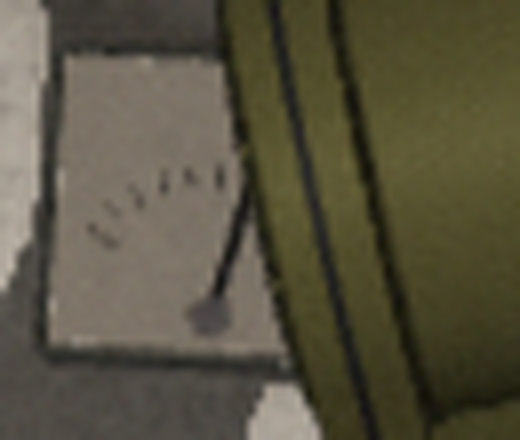

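The pointer looks to be at about 17°, but the arm hides the mark. Checking with the side camera.

```bash
python3 - <<'E'
from h import *
crop('side',222,195,50,50,11,'pics/k6.png')
P=np.array([.3925,.177,.045])
for a in (38.0,-15.4,-10,-20): print(a,(proj('side',P+.06*np.array([np.cos(np.radians(a)),np.sin(np.radians(a)),0]))-[222,195]+.5)*11)
print((proj('side',P)-[222,195]+.5)*11)
E
```

```text
38.0 [304.7 133.1]
-15.4 [375.1 242. ]
-10 [376.2 228.8]
-20 [372.9 253. ]
[165.  237.6]
```

View pics/k6.png

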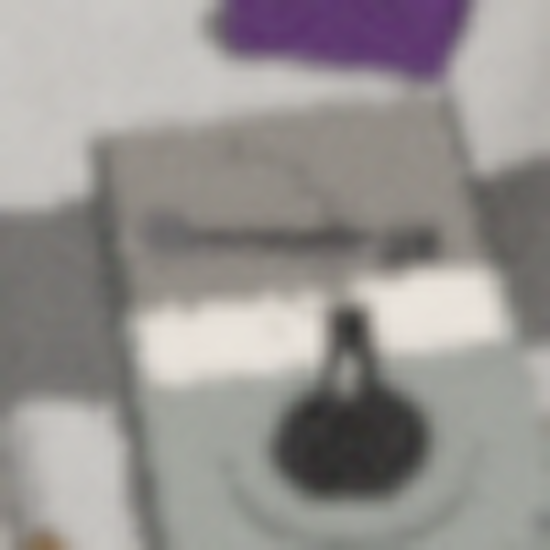

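The pointer, (165,235) to (370,238), points straight at the mark block at (410,241), so step 1 is done. Next I descend on the right pack and pinch it.

```bash
python3 -m crank '[{"tx":0.001,"ty":0.003,"tz":0.03,"spin":0},{"tx":0.001,"ty":0.003,"tz":0.06,"spin":0},{"tx":0.001,"ty":0.003,"tz":0.09,"spin":0},{"tx":0.001,"ty":0.003,"tz":0.114,"spin":0},{"tx":0.001,"ty":0.003,"tz":0.114,"spin":0},{"tx":0.001,"ty":0.003,"tz":0.114,"spin":0}]'
python3 -m crank '[{"tx":0,"ty":0,"tz":0,"spin":0},{"tx":0,"ty":0,"tz":0,"spin":0},{"tx":0,"ty":0,"tz":0,"spin":0},{"tx":0,"ty":0,"tz":0,"spin":0},{"tx":0,"ty":0,"tz":0,"spin":0},{"tx":0,"ty":0,"tz":0,"spin":0},{"tx":0,"ty":0,"tz":0,"spin":0},{"tx":0,"ty":0,"tz":0,"spin":0},{"tx":0,"ty":0,"tz":0,"spin":0},{"tx":0,"ty":0,"tz":0,"spin":0}]' 1 28
python3 -c "
from h import *
stat()"
```

```text
time_s: 14.05
tcp_pos: [0.6286, 0.1143, 0.0458]
ee_rot: [-2.287, -2.152, 0.004]
ft_force: [0.8, 0.7, 0.7]
finger_gap: 0.0855
finger_force: 0.0
time_s: 14.88
tcp_pos: [0.6279, 0.1149, 0.0479]
ee_rot: [-2.286, -2.151, 0.004]
ft_force: [-7.8, 0.7, 6.4]
finger_gap: 0.0476
finger_force: 30.7
t 14.88 tcp [0.6279 0.1149 0.0479] yang -3.48 tilt [ 0.    -0.004 -1.   ] q [-0.29  0.95  0.07  1.65 -0.11  0.55 -0.22] gap 0.0476 F [-7.8  0.7  6.4] 30.7
```

Gap 47.6 mm, so the tab is fully pressed. Lifting gently.

```bash
python3 -m crank '[{"tx":0,"ty":0,"tz":-0.008,"spin":0},{"tx":0,"ty":0,"tz":-0.016,"spin":0},{"tx":0,"ty":0,"tz":-0.024,"spin":0},{"tx":0,"ty":0,"tz":-0.032,"spin":0},{"tx":0,"ty":0,"tz":-0.045,"spin":0},{"tx":0,"ty":0,"tz":-0.06,"spin":0},{"tx":0,"ty":0,"tz":-0.08,"spin":0},{"tx":0,"ty":0,"tz":-0.1,"spin":0},{"tx":0,"ty":0,"tz":-0.12,"spin":0},{"tx":0,"ty":0,"tz":-0.14,"spin":0},{"tx":0,"ty":0,"tz":-0.16,"spin":0},{"tx":0,"ty":0,"tz":-0.16,"spin":0},{"tx":0,"ty":0,"tz":-0.16,"spin":0}]'
python3 - <<'E'
from h import *
s=stat(); tray()
# slots
c=np.array([.5600,-.2820]); a=np.radians(-5.8); ex=np.array([np.cos(a),np.sin(a)]); ey=np.array([-np.sin(a),np.cos(a)])
for y in (-.095,-.01,.075):
    p=c+.003*ex+y*ey; print(y,p.round(4),rel([*p,.15],s))
E
```

```text
time_s: 15.97
tcp_pos: [0.6326, 0.1145, 0.2087]
ee_rot: [2.286, 2.149, 0.009]
ft_force: [-0.2, -0.2, -3.0]
finger_gap: 0.0478
finger_force: 30.6
t 15.97 tcp [0.6326 0.1145 0.2087] yang -3.52 tilt [ 0.002  0.007 -1.   ] q [-0.31  0.74  0.1   1.55 -0.09  0.86 -0.23] gap 0.0478 F [-0.2 -0.2 -3. ] 30.6
tray floor ((559.2366943359375, -283.57427978515625), (288.6257629394531, 140.43109130859375), 83.29790496826172) hullarea 4766.5
-0.095 [ 0.5534 -0.3768] [-0.4953 -0.0493  0.0576]
-0.01 [ 0.562  -0.2923] [-0.4104 -0.0459  0.0578]
0.075 [ 0.5706 -0.2077] [-0.3255 -0.0425  0.0579]
```

```bash
python3 -m crank '[{"tx":-0.03,"ty":-0.003,"tz":0,"spin":0.04},{"tx":-0.06,"ty":-0.006,"tz":0,"spin":0.04},{"tx":-0.09,"ty":-0.009,"tz":0,"spin":0.04},{"tx":-0.12,"ty":-0.012,"tz":0,"spin":0.04},{"tx":-0.15,"ty":-0.015,"tz":0,"spin":0.04},{"tx":-0.18,"ty":-0.018,"tz":0,"spin":0.04},{"tx":-0.21,"ty":-0.021,"tz":0,"spin":0.04},{"tx":-0.24,"ty":-0.024,"tz":0,"spin":0.04},{"tx":-0.27,"ty":-0.027,"tz":0,"spin":0.04},{"tx":-0.3,"ty":-0.03,"tz":0,"spin":0.04},{"tx":-0.33,"ty":-0.033,"tz":0,"spin":0.04},{"tx":-0.36,"ty":-0.036,"tz":0,"spin":0.04},{"tx":-0.39,"ty":-0.039,"tz":0,"spin":0.04},{"tx":-0.42,"ty":-0.042,"tz":0,"spin":0.04},{"tx":-0.45,"ty":-0.045,"tz":0.02,"spin":0.04},{"tx":-0.48,"ty":-0.048,"tz":0.04,"spin":0.04},{"tx":-0.495,"ty":-0.049,"tz":0.06,"spin":0.04},{"tx":-0.495,"ty":-0.049,"tz":0.06,"spin":0.04},{"tx":-0.495,"ty":-0.049,"tz":0.06,"spin":0.04},{"tx":-0.495,"ty":-0.049,"tz":0.06,"spin":0.04}]'
python3 - <<'E'
from h import *
s=stat(); print(rel([.5534,-.3768,.041],s)); crop('top',330,140,170,130,4.6,'pics/p1.png'); tray()
E
```

```text
time_s: 17.68
tcp_pos: [0.5516, -0.3751, 0.1455]
ee_rot: [-2.329, -2.107, -0.002]
ft_force: [0.3, 1.2, -2.8]
finger_gap: 0.0476
finger_force: 30.7
t 17.68 tcp [ 0.5516 -0.3751  0.1455] yang -5.73 tilt [ 0.002 -0.    -1.   ] q [ 0.51  0.84  0.03  1.51 -0.04  0.79  0.46] gap 0.0476 F [ 0.3  1.2 -2.8] 30.7
[-0.0017  0.002   0.1045]
tray floor ((562.539794921875, -260.68463134765625), (242.22837829589844, 138.4947509765625), 83.27850341796875) hullarea 2752.5
```

View pics/p1.png

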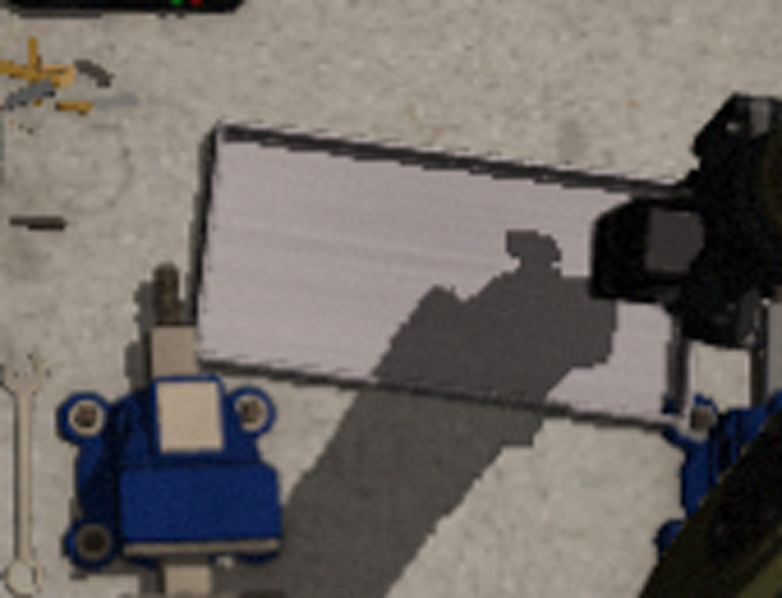

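The pack is held over the tray's right end at crop (650,240). The tray hasn't moved, with its left corners at (215,130) and (200,360). Lowering.

```bash
python3 -m crank '[{"tx":-0.001,"ty":0.002,"tz":0.03,"spin":0},{"tx":-0.001,"ty":0.002,"tz":0.06,"spin":0},{"tx":-0.001,"ty":0.002,"tz":0.08,"spin":0},{"tx":-0.001,"ty":0.002,"tz":0.09,"spin":0},{"tx":-0.001,"ty":0.002,"tz":0.097,"spin":0},{"tx":-0.001,"ty":0.002,"tz":0.102,"spin":0},{"tx":-0.001,"ty":0.002,"tz":0.105,"spin":0},{"tx":-0.001,"ty":0.002,"tz":0.105,"spin":0}]'
python3 -c "
from h import *
stat()"
```

```text
time_s: 18.45
tcp_pos: [0.5535, -0.3779, 0.0419]
ee_rot: [2.33, 2.106, 0.001]
ft_force: [0.1, 0.1, -3.4]
finger_gap: 0.0475
finger_force: 30.8
t 18.45 tcp [ 0.5535 -0.3779  0.0419] yang -5.77 tilt [-0.001  0.001 -1.   ] q [ 0.52  0.99  0.03  1.54 -0.04  0.61  0.46] gap 0.0475 F [ 0.1  0.1 -3.4] 30.8
```

```bash
python3 -m crank '[{"tx":0,"ty":0,"tz":0.0015,"spin":0},{"tx":0,"ty":0,"tz":0.003,"spin":0},{"tx":0,"ty":0,"tz":0.003,"spin":0}]'
python3 -m crank '[{"tx":0,"ty":0,"tz":0,"spin":0},{"tx":0,"ty":0,"tz":0,"spin":0},{"tx":0,"ty":0,"tz":0,"spin":0},{"tx":0,"ty":0,"tz":0,"spin":0},{"tx":0,"ty":0,"tz":0,"spin":0},{"tx":0,"ty":0,"tz":0,"spin":0},{"tx":0,"ty":0,"tz":0,"spin":0}]' -1
python3 -m crank '[{"tx":0,"ty":0,"tz":-0.03,"spin":0},{"tx":0,"ty":0,"tz":-0.06,"spin":0},{"tx":0,"ty":0,"tz":-0.1,"spin":0},{"tx":0,"ty":0,"tz":-0.14,"spin":0},{"tx":0,"ty":0,"tz":-0.15,"spin":0}]'
python3 -c "
from h import *
s=stat();print(rel([.6322,.2078,.17],s))"
```

```text
time_s: 18.7
tcp_pos: [0.5538, -0.3784, 0.04]
ee_rot: [2.329, 2.105, 0.001]
ft_force: [-1.1, 1.3, 4.4]
finger_gap: 0.0477
finger_force: 31.6
time_s: 19.28
tcp_pos: [0.5529, -0.3778, 0.0382]
ee_rot: [2.331, 2.106, 0.0]
ft_force: [-0.8, -0.1, 0.4]
finger_gap: 0.0854
finger_force: 0.0
time_s: 19.7
tcp_pos: [0.5561, -0.3802, 0.1953]
ee_rot: [2.323, 2.098, 0.005]
ft_force: [0.3, -0.7, 1.2]
finger_gap: 0.0852
finger_force: 0.0
t 19.7 tcp [ 0.5561 -0.3802  0.1953] yang -5.81 tilt [-0.005  0.01  -1.   ] q [ 0.51  0.79  0.04  1.46 -0.04  0.88  0.46] gap 0.0852 F [ 0.3 -0.7  1.2] 0.0
[0.5928 0.0159 0.0224]
```

Placed. On to the middle pack, at about (0.632, 0.208).

```bash
python3 -m crank '[{"tx":0.593,"ty":0.016,"tz":0.01,"spin":-0.04},{"tx":0.593,"ty":0.016,"tz":0.01,"spin":-0.04},{"tx":0.593,"ty":0.016,"tz":0.01,"spin":-0.04},{"tx":0.593,"ty":0.016,"tz":0.01,"spin":-0.04},{"tx":0.593,"ty":0.016,"tz":0.01,"spin":-0.04},{"tx":0.593,"ty":0.016,"tz":0.01,"spin":-0.04},{"tx":0.593,"ty":0.016,"tz":0.01,"spin":-0.04},{"tx":0.593,"ty":0.016,"tz":0.01,"spin":-0.04},{"tx":0.593,"ty":0.016,"tz":0.01,"spin":-0.04},{"tx":0.593,"ty":0.016,"tz":0.01,"spin":-0.04},{"tx":0.593,"ty":0.016,"tz":0.01,"spin":-0.04},{"tx":0.593,"ty":0.016,"tz":0.01,"spin":-0.04},{"tx":0.593,"ty":0.016,"tz":0.01,"spin":-0.04},{"tx":0.593,"ty":0.016,"tz":0.01,"spin":-0.04},{"tx":0.593,"ty":0.016,"tz":0.01,"spin":-0.04},{"tx":0.593,"ty":0.016,"tz":0.01,"spin":-0.04},{"tx":0.593,"ty":0.016,"tz":0.01,"spin":-0.04},{"tx":0.593,"ty":0.016,"tz":0.01,"spin":-0.04}]'
python3 - <<'E'
from h import *
s=stat();print(rel([.6325,.2078,.045],s)); tray(); crop('top',330,140,170,130,4.6,'pics/p2.png')
E
```

```text
time_s: 21.2
tcp_pos: [0.6287, 0.2083, 0.1782]
ee_rot: [2.289, 2.149, -0.002]
ft_force: [-0.6, -0.2, 0.5]
finger_gap: 0.0852
finger_force: 0.0
t 21.2 tcp [0.6287 0.2083 0.1782] yang -3.62 tilt [-0.002  0.    -1.   ] q [-0.46  0.8   0.13  1.5  -0.12  0.84 -0.35] gap 0.0852 F [-0.6 -0.2  0.5] 0.0
[0.     0.0038 0.1332]
tray floor ((559.1674194335938, -283.5255126953125), (288.4356994628906, 140.5083770751953), 83.4395751953125) hullarea 3965.5
```

View pics/p2.png

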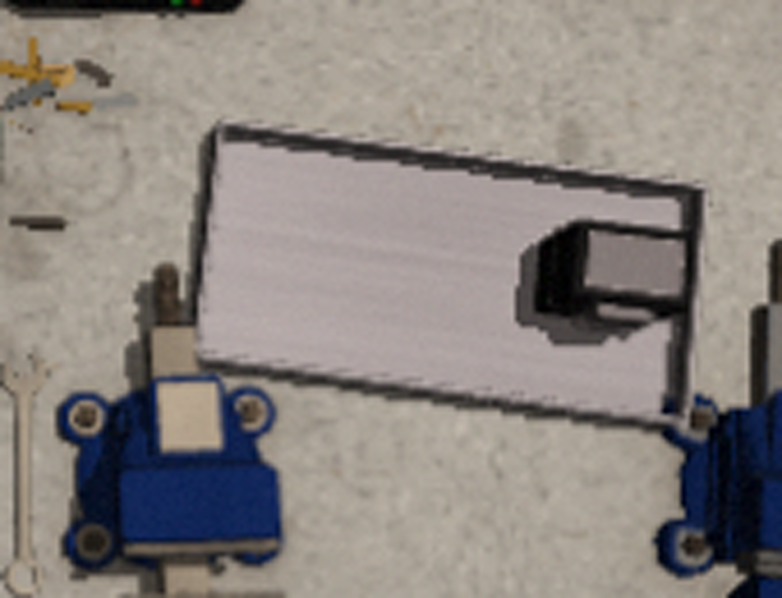

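The first pack stands upright in the tray, its label at crop (635,260), and the tray is unmoved. Now pinching and lifting the middle pack.

```bash
python3 -m crank '[{"tx":0,"ty":0.002,"tz":0.04,"spin":0},{"tx":0,"ty":0.002,"tz":0.08,"spin":0},{"tx":0,"ty":0.002,"tz":0.11,"spin":0},{"tx":0,"ty":0.002,"tz":0.133,"spin":0},{"tx":0,"ty":0.002,"tz":0.133,"spin":0},{"tx":0,"ty":0.002,"tz":0.133,"spin":0}]'
python3 -m crank '[{"tx":0,"ty":0,"tz":0,"spin":0},{"tx":0,"ty":0,"tz":0,"spin":0},{"tx":0,"ty":0,"tz":0,"spin":0},{"tx":0,"ty":0,"tz":0,"spin":0},{"tx":0,"ty":0,"tz":0,"spin":0},{"tx":0,"ty":0,"tz":0,"spin":0},{"tx":0,"ty":0,"tz":0,"spin":0},{"tx":0,"ty":0,"tz":0,"spin":0},{"tx":0,"ty":0,"tz":0,"spin":0},{"tx":0,"ty":0,"tz":0,"spin":0}]' 1 30
python3 -c "
from h import *
stat()"
```

```text
time_s: 21.8
tcp_pos: [0.6302, 0.2087, 0.0447]
ee_rot: [-2.29, -2.15, 0.004]
ft_force: [-0.1, -0.1, 0.8]
finger_gap: 0.0853
finger_force: 0.0
time_s: 22.63
tcp_pos: [0.6335, 0.2107, 0.0482]
ee_rot: [2.286, 2.15, 0.009]
ft_force: [0.9, -0.9, 6.9]
finger_gap: 0.0472
finger_force: 36.7
t 22.63 tcp [0.6335 0.2107 0.0482] yang -3.52 tilt [ 0.002  0.006 -1.   ] q [-0.44  0.98  0.1   1.56 -0.14  0.6  -0.33] gap 0.0472 F [ 0.9 -0.9  6.9] 36.7
```

```bash
python3 -m crank '[{"tx":0,"ty":0,"tz":-0.008,"spin":0},{"tx":0,"ty":0,"tz":-0.016,"spin":0},{"tx":0,"ty":0,"tz":-0.024,"spin":0},{"tx":0,"ty":0,"tz":-0.032,"spin":0},{"tx":0,"ty":0,"tz":-0.045,"spin":0},{"tx":0,"ty":0,"tz":-0.06,"spin":0},{"tx":0,"ty":0,"tz":-0.08,"spin":0},{"tx":0,"ty":0,"tz":-0.1,"spin":0},{"tx":0,"ty":0,"tz":-0.12,"spin":0},{"tx":0,"ty":0,"tz":-0.14,"spin":0},{"tx":0,"ty":0,"tz":-0.16,"spin":0},{"tx":0,"ty":0,"tz":-0.16,"spin":0}]'
python3 - <<'E'
from h import *
s=stat(); tray(); print(rel([.562,-.2923,.15],s))
E
```

```text
time_s: 23.63
tcp_pos: [0.6334, 0.2112, 0.2107]
ee_rot: [2.286, 2.15, 0.013]
ft_force: [1.4, 0.3, -1.6]
finger_gap: 0.0476
finger_force: 35.8
t 23.63 tcp [0.6334 0.2112 0.2107] yang -3.51 tilt [ 0.004  0.008 -1.   ] q [-0.46  0.77  0.14  1.47 -0.12  0.91 -0.35] gap 0.0476 F [ 1.4  0.3 -1.6] 35.8
tray floor ((559.2401123046875, -283.53106689453125), (288.5473327636719, 140.43948364257812), 83.28746032714844) hullarea 3971.0
[-0.5071 -0.041   0.0585]
```

```bash
python3 -m crank '[{"tx":-0.03,"ty":-0.003,"tz":0,"spin":0.04},{"tx":-0.06,"ty":-0.006,"tz":0,"spin":0.04},{"tx":-0.09,"ty":-0.009,"tz":0,"spin":0.04},{"tx":-0.12,"ty":-0.012,"tz":0,"spin":0.04},{"tx":-0.15,"ty":-0.013,"tz":0,"spin":0.04},{"tx":-0.18,"ty":-0.015,"tz":0,"spin":0.04},{"tx":-0.21,"ty":-0.018,"tz":0,"spin":0.04},{"tx":-0.24,"ty":-0.02,"tz":0,"spin":0.04},{"tx":-0.27,"ty":-0.022,"tz":0,"spin":0.04},{"tx":-0.3,"ty":-0.024,"tz":0,"spin":0.04},{"tx":-0.33,"ty":-0.027,"tz":0,"spin":0.04},{"tx":-0.36,"ty":-0.03,"tz":0,"spin":0.04},{"tx":-0.39,"ty":-0.033,"tz":0,"spin":0.04},{"tx":-0.42,"ty":-0.036,"tz":0,"spin":0.04},{"tx":-0.45,"ty":-0.038,"tz":0.02,"spin":0.04},{"tx":-0.48,"ty":-0.04,"tz":0.04,"spin":0.04},{"tx":-0.507,"ty":-0.041,"tz":0.06,"spin":0.04},{"tx":-0.507,"ty":-0.041,"tz":0.06,"spin":0.04},{"tx":-0.507,"ty":-0.041,"tz":0.06,"spin":0.04},{"tx":-0.507,"ty":-0.041,"tz":0.06,"spin":0.04}]'
python3 - <<'E'
from h import *
s=stat(); print(rel([.562,-.2923,.041],s)); tray()
i=get_image('top'); cv2.imwrite('pics/p3.png',cv2.resize(i[140:270,330:500,::-1],None,fx=4,fy=4))
E
```

```text
time_s: 25.35
tcp_pos: [0.5583, -0.292, 0.1441]
ee_rot: [-2.329, -2.105, -0.0]
ft_force: [-0.0, 0.4, -1.8]
finger_gap: 0.0472
finger_force: 35.6
t 25.35 tcp [ 0.5583 -0.292   0.1441] yang -5.78 tilt [ 0.002 -0.002 -1.   ] q [ 0.38  0.8   0.05  1.63 -0.06  0.71  0.36] gap 0.0472 F [-0.   0.4 -1.8] 35.6
[-1.000e-04  3.900e-03  1.031e-01]
tray floor ((567.4126586914062, -218.21986389160156), (156.9162139892578, 138.7564239501953), 83.27850341796875) hullarea 1415.0
```

The tray's visible left edge is unchanged (y about -0.14). Lowering.

```bash
python3 -m crank '[{"tx":0,"ty":0.002,"tz":0.03,"spin":0},{"tx":0,"ty":0.002,"tz":0.06,"spin":0},{"tx":0,"ty":0.002,"tz":0.08,"spin":0},{"tx":0,"ty":0.002,"tz":0.09,"spin":0},{"tx":0,"ty":0.002,"tz":0.097,"spin":0},{"tx":0,"ty":0.002,"tz":0.102,"spin":0},{"tx":0,"ty":0.002,"tz":0.105,"spin":0},{"tx":0,"ty":0.002,"tz":0.105,"spin":0},{"tx":0,"ty":0.002,"tz":0.106,"spin":0},{"tx":0,"ty":0.002,"tz":0.106,"spin":0}]'
python3 -c "
from h import *
stat()"
```

```text
time_s: 26.28
tcp_pos: [0.5616, -0.2937, 0.0402]
ee_rot: [2.329, 2.105, 0.001]
ft_force: [-0.1, 0.2, -1.7]
finger_gap: 0.0478
finger_force: 35.8
t 26.28 tcp [ 0.5616 -0.2937  0.0402] yang -5.79 tilt [-0.001  0.002 -1.   ] q [ 0.39  0.96  0.04  1.67 -0.06  0.52  0.37] gap 0.0478 F [-0.1  0.2 -1.7] 35.8
```

```bash
python3 -m crank '[{"tx":0,"ty":0,"tz":0.0015,"spin":0},{"tx":0,"ty":0,"tz":0.003,"spin":0},{"tx":0,"ty":0,"tz":0.003,"spin":0}]'
python3 -m crank '[{"tx":0,"ty":0,"tz":0,"spin":0},{"tx":0,"ty":0,"tz":0,"spin":0},{"tx":0,"ty":0,"tz":0,"spin":0},{"tx":0,"ty":0,"tz":0,"spin":0},{"tx":0,"ty":0,"tz":0,"spin":0},{"tx":0,"ty":0,"tz":0,"spin":0},{"tx":0,"ty":0,"tz":0,"spin":0}]' -1
python3 -m crank '[{"tx":0,"ty":0,"tz":-0.03,"spin":0},{"tx":0,"ty":0,"tz":-0.06,"spin":0},{"tx":0,"ty":0,"tz":-0.1,"spin":0},{"tx":0,"ty":0,"tz":-0.14,"spin":0},{"tx":0,"ty":0,"tz":-0.15,"spin":0}]'
python3 -c "
from h import *
s=stat();print(rel([.6375,.3018,.18],s))"
```

```text
time_s: 26.53
tcp_pos: [0.5616, -0.2938, 0.04]
ee_rot: [2.329, 2.105, 0.002]
ft_force: [-3.1, 2.0, 19.4]
finger_gap: 0.0478
finger_force: 38.1
time_s: 27.12
tcp_pos: [0.5607, -0.2933, 0.0361]
ee_rot: [-2.331, -2.106, 0.0]
ft_force: [0.2, -0.3, -0.3]
finger_gap: 0.0853
finger_force: 0.0
time_s: 27.53
tcp_pos: [0.564, -0.2952, 0.1927]
ee_rot: [2.324, 2.099, 0.006]
ft_force: [-0.0, -0.9, 0.3]
finger_gap: 0.0854
finger_force: 0.0
t 27.53 tcp [ 0.564  -0.2952  0.1927] yang -5.81 tilt [-0.004  0.01  -1.   ] q [ 0.38  0.74  0.06  1.59 -0.06  0.8   0.36] gap 0.0854 F [-0.  -0.9  0.3] 0.0
[0.6014 0.0125 0.0106]
```

```bash
python3 -m crank '[{"tx":0.601,"ty":0.013,"tz":0.01,"spin":-0.04},{"tx":0.601,"ty":0.013,"tz":0.01,"spin":-0.04},{"tx":0.601,"ty":0.013,"tz":0.01,"spin":-0.04},{"tx":0.601,"ty":0.013,"tz":0.01,"spin":-0.04},{"tx":0.601,"ty":0.013,"tz":0.01,"spin":-0.04},{"tx":0.601,"ty":0.013,"tz":0.01,"spin":-0.04},{"tx":0.601,"ty":0.013,"tz":0.01,"spin":-0.04},{"tx":0.601,"ty":0.013,"tz":0.01,"spin":-0.04},{"tx":0.601,"ty":0.013,"tz":0.01,"spin":-0.04},{"tx":0.601,"ty":0.013,"tz":0.01,"spin":-0.04},{"tx":0.601,"ty":0.013,"tz":0.01,"spin":-0.04},{"tx":0.601,"ty":0.013,"tz":0.01,"spin":-0.04},{"tx":0.601,"ty":0.013,"tz":0.01,"spin":-0.04},{"tx":0.601,"ty":0.013,"tz":0.01,"spin":-0.04},{"tx":0.601,"ty":0.013,"tz":0.01,"spin":-0.04},{"tx":0.601,"ty":0.013,"tz":0.01,"spin":-0.04},{"tx":0.601,"ty":0.013,"tz":0.01,"spin":-0.04},{"tx":0.601,"ty":0.013,"tz":0.01,"spin":-0.04}]'
python3 - <<'E'
from h import *
s=stat();print(rel([.6375,.3018,.045],s)); tray()
E
```

```text
time_s: 29.03
tcp_pos: [0.6343, 0.3014, 0.1758]
ee_rot: [2.289, 2.15, -0.003]
ft_force: [-0.3, -0.6, 1.3]
finger_gap: 0.0852
finger_force: 0.0
t 29.03 tcp [0.6343 0.3014 0.1758] yang -3.57 tilt [-0.002 -0.    -1.   ] q [-0.59  0.86  0.16  1.36 -0.15  0.93 -0.45] gap 0.0852 F [-0.3 -0.6  1.3] 0.0
[0.0009 0.0032 0.1308]
tray floor ((566.4940795898438, -283.76611328125), (288.9674377441406, 140.13742065429688), 83.11631774902344) hullarea 3173.5
```

```bash
python3 -m crank '[{"tx":0.001,"ty":0.002,"tz":0.04,"spin":0},{"tx":0.001,"ty":0.002,"tz":0.08,"spin":0},{"tx":0.001,"ty":0.002,"tz":0.11,"spin":0},{"tx":0.001,"ty":0.002,"tz":0.131,"spin":0},{"tx":0.001,"ty":0.002,"tz":0.131,"spin":0},{"tx":0.001,"ty":0.002,"tz":0.131,"spin":0}]'
python3 -m crank '[{"tx":0,"ty":0,"tz":0,"spin":0},{"tx":0,"ty":0,"tz":0,"spin":0},{"tx":0,"ty":0,"tz":0,"spin":0},{"tx":0,"ty":0,"tz":0,"spin":0},{"tx":0,"ty":0,"tz":0,"spin":0},{"tx":0,"ty":0,"tz":0,"spin":0},{"tx":0,"ty":0,"tz":0,"spin":0},{"tx":0,"ty":0,"tz":0,"spin":0},{"tx":0,"ty":0,"tz":0,"spin":0},{"tx":0,"ty":0,"tz":0,"spin":0}]' 1 30
python3 -c "
from h import *
stat(); crop('top',330,140,170,130,4.6,'pics/p4.png')"
```

```text
time_s: 29.58
tcp_pos: [0.6362, 0.302, 0.0447]
ee_rot: [2.29, 2.15, -0.004]
ft_force: [-0.4, 0.4, 0.9]
finger_gap: 0.0853
finger_force: 0.0
time_s: 30.42
tcp_pos: [0.6391, 0.3046, 0.0484]
ee_rot: [2.286, 2.15, 0.009]
ft_force: [1.1, 1.6, 7.1]
finger_gap: 0.0476
finger_force: 37.2
t 30.42 tcp [0.6391 0.3046 0.0484] yang -3.51 tilt [ 0.002  0.006 -1.   ] q [-0.57  1.02  0.13  1.42 -0.17  0.71 -0.44] gap 0.0476 F [1.1 1.6 7.1] 37.2
```

View pics/p4.png

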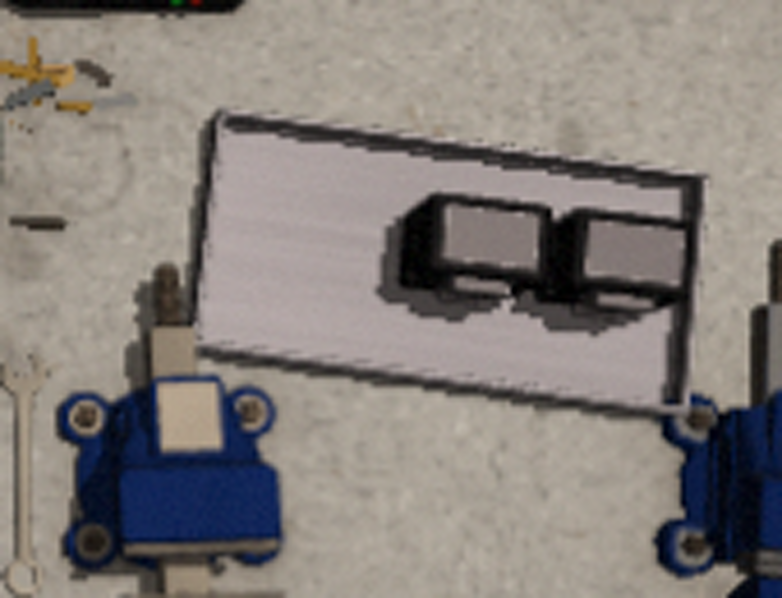

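The tray has shifted about 8 mm away (+x), upper left corner now at (218,115). Both packs stand upright at (497,237) and (635,253). Third slot is therefore at about (0.578, -0.208). Lifting the last pack.

```bash
python3 -m crank '[{"tx":0,"ty":0,"tz":-0.008,"spin":0},{"tx":0,"ty":0,"tz":-0.016,"spin":0},{"tx":0,"ty":0,"tz":-0.024,"spin":0},{"tx":0,"ty":0,"tz":-0.032,"spin":0},{"tx":0,"ty":0,"tz":-0.045,"spin":0},{"tx":0,"ty":0,"tz":-0.06,"spin":0},{"tx":0,"ty":0,"tz":-0.08,"spin":0},{"tx":0,"ty":0,"tz":-0.1,"spin":0},{"tx":0,"ty":0,"tz":-0.12,"spin":0},{"tx":0,"ty":0,"tz":-0.14,"spin":0},{"tx":0,"ty":0,"tz":-0.16,"spin":0},{"tx":0,"ty":0,"tz":-0.16,"spin":0}]'
python3 - <<'E'
from h import *
s=stat(); tray(); print(rel([.578,-.206,.15],s))
E
```

```text
time_s: 31.47
tcp_pos: [0.6391, 0.3053, 0.2111]
ee_rot: [2.286, 2.151, 0.014]
ft_force: [0.8, 1.4, -2.1]
finger_gap: 0.0474
finger_force: 36.2
t 31.47 tcp [0.6391 0.3053 0.2111] yang -3.5 tilt [ 0.005  0.008 -1.   ] q [-0.59  0.83  0.17  1.32 -0.15  0.99 -0.46] gap 0.0474 F [ 0.8  1.4 -2.1] 36.2
tray floor ((566.277099609375, -283.7348327636719), (288.9934387207031, 140.49557495117188), 83.09423065185547) hullarea 3179.0
[-0.5143 -0.0303  0.0584]
```

```bash
python3 -m crank '[{"tx":-0.03,"ty":-0.002,"tz":0,"spin":0.04},{"tx":-0.06,"ty":-0.004,"tz":0,"spin":0.04},{"tx":-0.09,"ty":-0.006,"tz":0,"spin":0.04},{"tx":-0.12,"ty":-0.008,"tz":0,"spin":0.04},{"tx":-0.15,"ty":-0.01,"tz":0,"spin":0.04},{"tx":-0.18,"ty":-0.012,"tz":0,"spin":0.04},{"tx":-0.21,"ty":-0.014,"tz":0,"spin":0.04},{"tx":-0.24,"ty":-0.016,"tz":0,"spin":0.04},{"tx":-0.27,"ty":-0.018,"tz":0,"spin":0.04},{"tx":-0.3,"ty":-0.02,"tz":0,"spin":0.04},{"tx":-0.33,"ty":-0.022,"tz":0,"spin":0.04},{"tx":-0.36,"ty":-0.024,"tz":0,"spin":0.04},{"tx":-0.39,"ty":-0.026,"tz":0,"spin":0.04},{"tx":-0.42,"ty":-0.028,"tz":0,"spin":0.04},{"tx":-0.45,"ty":-0.029,"tz":0.02,"spin":0.04},{"tx":-0.48,"ty":-0.03,"tz":0.04,"spin":0.04},{"tx":-0.514,"ty":-0.03,"tz":0.06,"spin":0.04},{"tx":-0.514,"ty":-0.03,"tz":0.06,"spin":0.04},{"tx":-0.514,"ty":-0.03,"tz":0.06,"spin":0.04},{"tx":-0.514,"ty":-0.03,"tz":0.06,"spin":0.04}]'
python3 - <<'E'
from h import *
s=stat(); print(rel([.578,-.206,.04],s)); crop('top',330,140,170,130,4.6,'pics/p5.png')
E
```

```text
time_s: 33.18
tcp_pos: [0.5743, -0.2065, 0.1441]
ee_rot: [-2.33, -2.104, 0.001]
ft_force: [0.8, 0.5, -3.8]
finger_gap: 0.0476
finger_force: 36.0
t 33.18 tcp [ 0.5743 -0.2065  0.1441] yang -5.82 tilt [ 0.001 -0.002 -1.   ] q [ 0.23  0.78  0.08  1.7  -0.09  0.67  0.25] gap 0.0476 F [ 0.8  0.5 -3.8] 36.0
[0.0007 0.0039 0.1041]
```

View pics/p5.png

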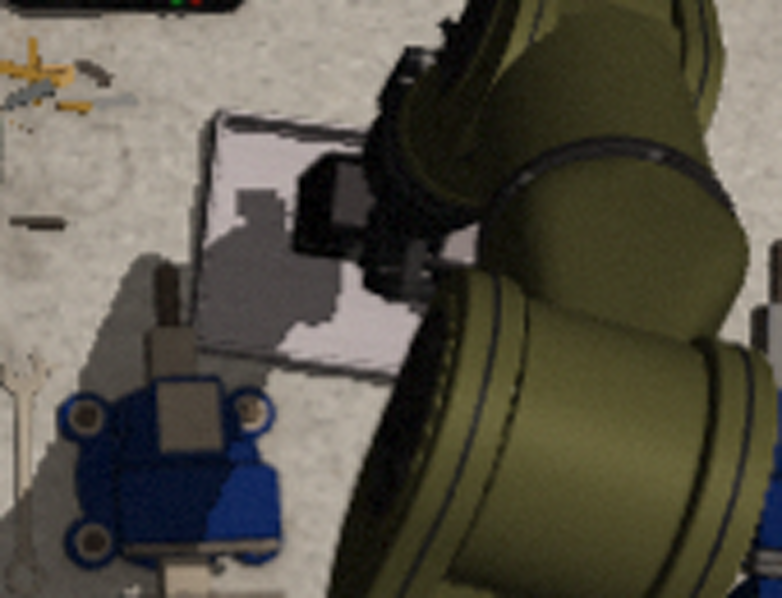

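The tray is where it was, left corner at (218,115), and the pack is over its left third. Lowering.

```bash
python3 -m crank '[{"tx":0,"ty":0.002,"tz":0.03,"spin":0},{"tx":0,"ty":0.002,"tz":0.06,"spin":0},{"tx":0,"ty":0.002,"tz":0.08,"spin":0},{"tx":0,"ty":0.002,"tz":0.09,"spin":0},{"tx":0,"ty":0.002,"tz":0.097,"spin":0},{"tx":0,"ty":0.002,"tz":0.102,"spin":0},{"tx":0,"ty":0.002,"tz":0.105,"spin":0},{"tx":0,"ty":0.002,"tz":0.106,"spin":0},{"tx":0,"ty":0.002,"tz":0.107,"spin":0},{"tx":0,"ty":0.002,"tz":0.107,"spin":0}]'
python3 -m crank '[{"tx":0,"ty":0,"tz":0,"spin":0},{"tx":0,"ty":0,"tz":0,"spin":0},{"tx":0,"ty":0,"tz":0,"spin":0},{"tx":0,"ty":0,"tz":0,"spin":0},{"tx":0,"ty":0,"tz":0,"spin":0},{"tx":0,"ty":0,"tz":0,"spin":0},{"tx":0,"ty":0,"tz":0,"spin":0}]' -1
python3 -m crank '[{"tx":0,"ty":0,"tz":-0.03,"spin":0},{"tx":0,"ty":0,"tz":-0.06,"spin":0},{"tx":0,"ty":0,"tz":-0.1,"spin":0},{"tx":0,"ty":0,"tz":-0.14,"spin":0},{"tx":0,"ty":0,"tz":-0.15,"spin":0}]'
python3 - <<'E'
from h import *
s=stat()
a=np.radians(-3.5); ex=np.array([np.cos(a),np.sin(a)]); ey=np.array([-np.sin(a),np.cos(a)])
o=np.array([.632,.2078]); h=o-.185*ey; print('hinge',h)
for th in(-.5,.5): p=[*(h+.06*np.sin(th)*ex),.034+.06*np.cos(th)]; print(th,np.round(p,4),proj('top',p),proj('side',p))
print(rel([*(h-.09*ex),.19],s))
E
```

```text
time_s: 34.07
tcp_pos: [0.578, -0.2071, 0.0403]
ee_rot: [2.329, 2.106, 0.002]
ft_force: [-1.0, 1.5, 3.7]
finger_gap: 0.0472
finger_force: 36.9
time_s: 34.65
tcp_pos: [0.5771, -0.2072, 0.0383]
ee_rot: [2.331, 2.106, 0.0]
ft_force: [-0.4, -0.1, 0.3]
finger_gap: 0.0854
finger_force: 0.0
time_s: 35.07
tcp_pos: [0.5804, -0.2087, 0.1946]
ee_rot: [2.324, 2.1, 0.008]
ft_force: [0.5, 0.2, 0.5]
finger_gap: 0.0854
finger_force: 0.0
t 35.07 tcp [ 0.5804 -0.2087  0.1946] yang -5.82 tilt [-0.002  0.01  -1.   ] q [ 0.22  0.72  0.09  1.65 -0.08  0.77  0.25] gap 0.0854 F [0.5 0.2 0.5] 0.0
hinge [0.62070602 0.02314506]
-0.5 [0.592  0.0249 0.0867] [318.8 181.2] [311.6 227.8]
0.5 [0.6494 0.0214 0.0867] [320.3 160.6] [330.8 225.5]
[ 0.2311 -0.0734  0.0033]
```

Moving in front of the lever with the fingers shut.

```bash
python3 -m crank '[{"tx":0.231,"ty":-0.073,"tz":0,"spin":0},{"tx":0.231,"ty":-0.073,"tz":0,"spin":0},{"tx":0.231,"ty":-0.073,"tz":0,"spin":0},{"tx":0.231,"ty":-0.073,"tz":0,"spin":0},{"tx":0.231,"ty":-0.073,"tz":0,"spin":0},{"tx":0.231,"ty":-0.073,"tz":0,"spin":0},{"tx":0.231,"ty":-0.073,"tz":0,"spin":0},{"tx":0.231,"ty":-0.073,"tz":0,"spin":0},{"tx":0.231,"ty":-0.073,"tz":0,"spin":0},{"tx":0.231,"ty":-0.073,"tz":0,"spin":0}]' 1 30
python3 - <<'E'
from h import *
s=stat(); print(rel([.531,.028,.072],s)); tray()
a=cv2.resize(get_image('top')[140:260,330:500],(800,560))[:, :500] if 0 else cv2.resize(get_image('top')[150:250,365:490],(500,400),interpolation=3)
b=cv2.resize(get_image('top')[215:275,235:280],(300,400),interpolation=3); c=cv2.resize(get_image('side')[195:245,222:272],(200,200),interpolation=3); d=cv2.resize(get_image('side')[270:390,285:385],(167,200),interpolation=3); e=cv2.resize(get_image('top')[140:200,190:350],(433,200),interpolation=3)
cv2.imwrite('pics/f.png',np.vstack([np.hstack([a,b]),np.hstack([c,d,e])])[:,:,::-1])
E
```

```text
time_s: 35.9
tcp_pos: [0.528, 0.0281, 0.1882]
ee_rot: [2.333, 2.103, -0.001]
ft_force: [0.7, -0.7, -0.0]
finger_gap: -0.0003
finger_force: 0.0
t 35.9 tcp [0.528  0.0281 0.1882] yang -5.93 tilt [-0.001  0.    -1.   ] q [-0.22  0.63  0.13  1.91 -0.13  0.61 -0.11] gap -0.0003 F [ 0.7 -0.7 -0. ] 0.0
[0.0003 0.003  0.1162]
tray floor ((566.4215698242188, -283.7298278808594), (289.11016845703125, 139.84854125976562), 82.9945297241211) hullarea 2332.0
```

View pics/f.png

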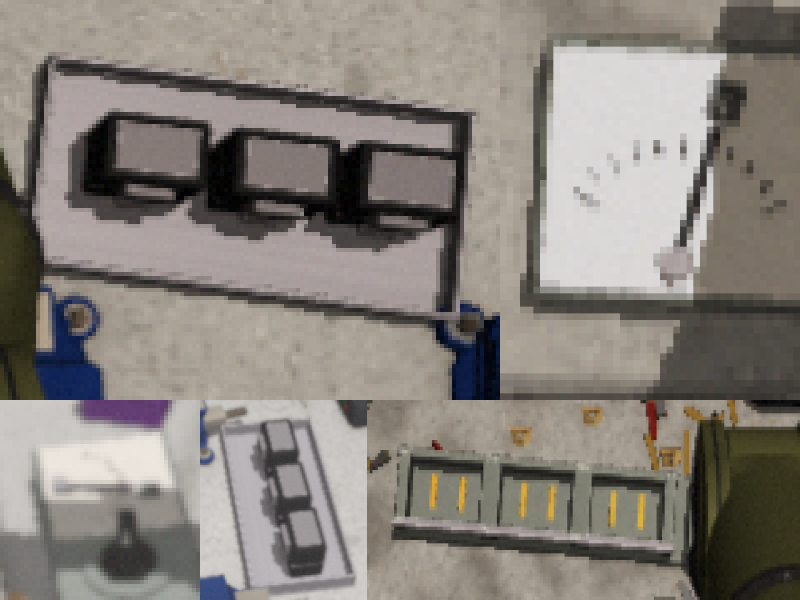

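All three packs stand in the tray at (160,150), (290,165) and (410,180), and the bays are empty. The pointer, (678,262) to (720,130), runs into the mark at (726,102). Throwing the lever now.

```bash
python3 -m crank '[{"tx":0,"ty":0,"tz":0.04,"spin":0},{"tx":0,"ty":0,"tz":0.08,"spin":0},{"tx":0,"ty":0.003,"tz":0.116,"spin":0},{"tx":0,"ty":0.003,"tz":0.116,"spin":0},{"tx":0,"ty":0.003,"tz":0.116,"spin":0}]'
python3 -m crank '[{"tx":0,"ty":0.01,"tz":0,"spin":0},{"tx":0,"ty":0.02,"tz":0,"spin":0},{"tx":0,"ty":0.03,"tz":0,"spin":0},{"tx":0,"ty":0.04,"tz":0,"spin":0},{"tx":0,"ty":0.05,"tz":0,"spin":0},{"tx":0,"ty":0.06,"tz":0,"spin":0},{"tx":0,"ty":0.07,"tz":0,"spin":0},{"tx":0,"ty":0.075,"tz":0,"spin":0},{"tx":0,"ty":0.08,"tz":0,"spin":0},{"tx":0,"ty":0.08,"tz":0,"spin":0}]'
python3 -c "
from h import *
stat()"
```

```text
time_s: 36.62
tcp_pos: [0.5295, 0.0293, 0.0711]
ee_rot: [-2.329, -2.104, 0.005]
ft_force: [0.2, 0.6, 1.0]
finger_gap: -0.0002
finger_force: 0.0
time_s: 37.45
tcp_pos: [0.6121, 0.0215, 0.0743]
ee_rot: [2.329, 2.105, 0.005]
ft_force: [0.4, 0.0, -0.6]
finger_gap: -0.0
finger_force: 0.0
t 37.45 tcp [0.6121 0.0215 0.0743] yang -5.79 tilt [ 0.001  0.004 -1.   ] q [-0.16  0.89  0.09  1.73 -0.14  0.53 -0.08] gap -0.0 F [ 0.4  0.  -0.6] 0.0
```

```bash
python3 -m crank '[{"tx":0,"ty":0.004,"tz":0,"spin":0},{"tx":0,"ty":0.008,"tz":0,"spin":0},{"tx":0,"ty":0.008,"tz":0,"spin":0}]'
python3 -m crank '[{"tx":0,"ty":0.004,"tz":0,"spin":0},{"tx":0,"ty":0.006,"tz":0,"spin":0},{"tx":0,"ty":0.006,"tz":0,"spin":0}]'
python3 - <<'E'
from h import *
stat(); s=get_image('side')[200:250,290:360]; cv2.imwrite('pics/l.png',s[:,:,::-1])
m=(s.max(2)<60).astype(np.uint8); n,l,st,c=cv2.connectedComponentsWithStats(m)
for i in range(1,n):
    if st[i,4]>15: print(st[i],c[i]+[290,200])
E
```

```text
time_s: 37.7
tcp_pos: [0.6188, 0.0209, 0.0724]
ee_rot: [2.33, 2.106, 0.001]
ft_force: [-0.7, 0.0, -0.9]
finger_gap: 0.0004
finger_force: 0.0
time_s: 37.95
tcp_pos: [0.6225, 0.0204, 0.0718]
ee_rot: [-2.328, -2.105, 0.005]
ft_force: [-4.3, 1.0, 2.7]
finger_gap: 0.0001
finger_force: 2.3
t 37.95 tcp [0.6225 0.0204 0.0718] yang -5.78 tilt [-0.    -0.004 -1.   ] q [-0.16  0.9   0.1   1.69 -0.14  0.56 -0.08] gap 0.0001 F [-4.3  1.   2.7] 2.3
[ 15   0  39  29 584] [324.34589041 211.43321918]
```

```bash
python3 -m crank '[{"tx":0,"ty":0.002,"tz":0,"spin":0},{"tx":0,"ty":0.004,"tz":0,"spin":0},{"tx":0,"ty":0.004,"tz":0,"spin":0}]'
python3 -m crank '[{"tx":0,"ty":-0.03,"tz":0,"spin":0},{"tx":0,"ty":-0.07,"tz":0,"spin":0},{"tx":0,"ty":-0.1,"tz":-0.02,"spin":0},{"tx":0,"ty":-0.1,"tz":-0.06,"spin":0},{"tx":0.03,"ty":-0.1,"tz":-0.1,"spin":0},{"tx":0.06,"ty":-0.1,"tz":-0.14,"spin":0},{"tx":0.1,"ty":-0.1,"tz":-0.15,"spin":0},{"tx":0.14,"ty":-0.1,"tz":-0.15,"spin":0},{"tx":0.18,"ty":-0.1,"tz":-0.15,"spin":0},{"tx":0.22,"ty":-0.1,"tz":-0.15,"spin":0},{"tx":0.22,"ty":-0.1,"tz":-0.15,"spin":0}]'
python3 - <<'E'
from h import *
stat(); tray()
for n,(x,y,w,h) in dict(top=(308,150,24,40),side=(295,210,50,35)).items():
    s=get_image(n)[y:y+h,x:x+w]; m=(s.max(2)<55).astype(np.uint8); k,l,st,c=cv2.connectedComponentsWithStats(m)
    for i in range(1,k):
        if st[i,4]>8: print(n,st[i],c[i]+[x,y])
E
```

```text
time_s: 38.25
tcp_pos: [0.6229, 0.0204, 0.0717]
ee_rot: [-2.324, -2.102, 0.013]
ft_force: [-12.6, 1.8, 9.6]
finger_gap: -0.0
finger_force: 6.2
time_s: 39.17
tcp_pos: [0.5512, 0.2601, 0.2228]
ee_rot: [-2.316, -2.117, -0.014]
ft_force: [-0.3, 1.1, -0.2]
finger_gap: 0.0003
finger_force: 0.0
t 39.17 tcp [0.5512 0.2601 0.2228] yang -5.15 tilt [ 0.009  0.003 -1.   ] q [-0.62  0.68  0.19  1.64 -0.17  0.83 -0.45] gap 0.0003 F [-0.3  1.1 -0.2] 0.0
tray floor ((566.3814697265625, -283.7135925292969), (289.19183349609375, 140.58566284179688), 82.93009185791016) hullarea 2392.0
top [ 8  6  9 13 75] [319.48       161.37333333]
top [ 0 25  1  9  9] [308. 179.]
top [ 5 27 10  3 14] [317.07142857 177.85714286]
top [ 0 36 17  4 38] [314.71052632 188.18421053]
```

The ball is now at px (319.5,161.4), against (320,160.6) predicted for fully off. It reached its stop with 12 N, the arm is clear and the tray is steady. Handing in.

```bash
python3 -c "
from plant import *
print(hand_in())"
```

```text
the job is handed in; nothing more can be done
None
```

The job is handed in at about 39 s of robot time, with the pointer on the mark, all three packs upright in the tray and the lever thrown fully over; the jar, screwdriver and wrench were left alone, and the judge's result was not shown.

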